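# Unload the laser engraver and close its stayed cover

### The arm

A 6-joint arm with a two-finger parallel gripper is mounted at the origin on the work surface. World frame = base frame: x ahead of the robot, y to its left, z up, the work surface at z = 0. Lengths are in m, angles in rad, forces in N, time in s.
With the tool pointing down it reaches from about 0.4 to 0.825 m from the base axis. Payload 7 kg.
Tool frame: the origin (TCP) lies midway between the tips of the shut fingers; the grasp point (between the pads) lies 19 mm behind it; z points along the fingers, y is the line along which they close (so a half turn about z gives the same grasp; the last joint's range is limited). The gripper opens to 88 mm and grips with 3 to 60 N. Pads are 19 mm wide; open, the fingers measure 130 mm over their backs; the gripper's body (78 mm by 193 mm) begins 47 mm behind the grasp point.
Start: joints at [-0.822, 0.359, 0.012, 0, -1.224, -0.288], TCP at [0.3, -0.605, 0.227] pointing down, gripper open.
Joint ranges: [-3.07, 3.07], [-1.43, 2.12], [-1.02, 1.25], [-3.03, 1.67], [-3.05, -0], [-3.03, 3.03]. Speed limits (rad/s): [2.39, 2.39, 3.01, 3.14, 3.14, 3.14].

### API

Orientations are given as [roll, pitch, yaw] about the fixed x, y, z axes, in that order (R = Rz(yaw) Ry(pitch) Rx(roll)).
In Python, from station import get_state, grab_frame, calibration, job_done, boxes_of, regions_of, spot_point gives the robot as it stands. The module is installed in compiled form; this text tells all that it offers.
- The arm moves only by the tool arm_command, never from a script. Its argument "commands" is a list of rows, each an object of numbers: "tx", "ty", "tz": the shift along the tool's x, y, z each as a share of 25 cm, from -1 to 1; "twist": the turn about the tool's z as a share of 180 degrees, from -1 to 1. A call has exactly 8 rows; each row is the pose to reach, as a shift and turn from the pose commanded when the call began, along the tool's axes at that moment, turning the shorter way round; what a row does not reach only later rows make up. A row lasts 1/12 s, in which the tool goes at most 41.7 mm and 7.16 degrees, less where a joint would pass 70% of its speed; a pose out of reach is approached as far as the arm can. A call with a number of a shift or a turn outside -1 to 1 is refused whole. A call with a gripper value outside its range is refused whole. "claw" is the opening, from 0 (shut) to 1 (fully open), set as the call begins (left out, the last holds). The fingers move at their own pace and stop on an object; "grip_force" is the grip in N (left out, the last holds). Time passes only in rows, so rows that repeat a pose let the fingers close, or fill a call up. It gives the time, the measured TCP pose, the force, the opening and the grip force at its end, in the units of the state.
- get_state(): the state, without advancing time (a new reading comes with each control period).
- grab_frame(name): name is "side" or "top" or "wrist"; returns the picture (420x560x3 uint8, red, green, blue); there is no depth.
- calibration(name): a dict with "camera_matrix" (3x3 intrinsics, pixels), "extrinsics" (4x4, takes a point from camera to world coordinates). Camera axes: x right, y down, z forward; pixel columns grow to the right and rows downward; lengths in m; the calibration is good to about 2 mm. A picture is of the moment at which its call begins: read the wrist's pose just before it. calibration takes no time and is no camera call; for the wrist camera it gives the pose at the moment of the call.
- job_done(): hands the job in; it is judged then, once.
Trained networks look in the newest picture that a camera, given by its name, has taken for a name from the list of things; names that differ only in an ending like _2 or _b are one class to them, and where a whole thing is asked for, a point or a joint stands for the part that bears it (a point fixed in the world has none). Each returns a list of dicts, best first, with "score" (0 to 1); they miss things now and then, are a little off and sometimes report something else, mostly with a low value. They report only what shows in the picture. A call takes as long as a camera call.
- boxes_of(query, camera): "rect" ([left, top, right, bottom] in pixels, round what is visible of it).
- regions_of(query, camera): "region" (420x560 bool, what is visible of it) and "rect" ([left, top, right, bottom] in pixels, round what is visible of it).
- spot_point(query, camera): "uv" ([column, row] in pixels: a listed point, or the origin of a listed thing).
The state is a dict: "t": time; "q": joint angles; "qd": joint speeds; "joint_efforts": joint torques, N m; "eef_pos": TCP position; "ee_rot": TCP orientation; "force": force on the tool from outside, world axes, zero at the start; "moment": the same for the moment, N m; "width": finger opening in m; "gripper_force": force on a finger pad.
Only numpy, scipy, OpenCV 4.12 (cv2) and the standard library are available. Lean on these libraries where they do the work, as an engineer would, in place of code of your own. Each camera call takes 0.05 s, during which the arm holds its last target. There are 200 camera calls.

### The job

Raise the engraver's cover until its folding stay locks and let go so that the stay holds it, then take the finished thick wooden block out from under it and lay it flat on the cork pad without dropping it. Then break the stay by pushing its red elbow knob back through straight until it stays folded, and lower the cover gently, not letting it fall, until it is fully shut; leave everything else where it is.

Things in the scene. Friction and masses are not known exactly. Their poses are not given: they have to be found in the camera images.
- engraver: Low black desktop laser engraver, fixed: tray 210 (x, depth) x 260 (y, width) mm, rim 70 mm high, walls 8 mm, metal bed at 36 mm height. Origin: centre of its underside; -x is its front with the cover's tab, the cover hinges on the +x rim, the folding stay is outside its -y wall. Gantry rail and red laser head fill the rear 50 mm of the bed, below the rim.
- cover (a joint): Angle of the cover (grey frame 18 mm thick, amber window, about 1 kg, varies): 0 shut; 1.08 highest (stay straight: a hard stop felt at the tab); 1.075 held by the locked stay; grows as it opens. Stiff hinge (0.65 N m): stays where left near the top, but below about 0.8 it may fall by itself. Lifting takes 6 to 9 N at the tab.
- cover_hinge (a point): A point on the cover's hinge axis, at the middle of the engraver's width, at the engraver's x = +105 mm, z = 72 mm. The axis runs along the engraver's y.
- tab (a point): Grip point of the orange tab that stands out level from the middle of the cover's front edge: 28 mm wide (along the engraver's y), 14 mm thick, standing out 50 mm. The point is its middle height, 32 mm out from the cover's edge, 242 mm from the hinge axis and 9 mm above the hinge plane when shut. The tab turns with the cover; it can be pinched across its 28 mm.
- stay (a joint): Elbow angle of the folding stay (two 83 mm steel links from tray side to cover). 0 folded, cover shut; 2.69 straight; 2.85 locked past straight. A spring snaps it there when the cover is at its very highest. To break it, push the knob about 5 to 6 N, some 35 mm from its locked place, until it reads under 2.2; pushed less it springs back and locks. The cover sinks a few degrees and stays.
- stay_knob (a point): Middle of the red knob on the stay's elbow: cylinder 20 mm diameter, 60 mm long along the engraver's y, outside the -y wall (middle 46 mm from the wall). When locked it is about 97 mm in front of the hinge axis and 50 mm above it; to break, it goes towards the hinge and down (engraver's x +0.88, z -0.47) on an 83 mm arc about the lower pin (130 mm in front of, 27 mm below the hinge axis).
- block: The finished piece: wooden block 60 (x) x 34 (y) x 30 (z) mm, 60 g, with three dark engraved squares on top, lying on the engraver's bed. Origin: centre of its underside. With the cover locked open, the cover leans over it, so a vertical gripper does not fit: come in tilted from the front.
- cork_pad: Brown cork pad, 120 x 120 x 6 mm, fixed on the table left of the engraver. Origin: centre of its underside. The block goes here.
- rubber_pad: Black rubber pad of the same size; not wanted. Origin: centre of its underside.
- offcut: Bystander: plywood offcut 55 x 32 x 8 mm on the engraver's bed beside the block. Origin: centre of its underside.
- glue: Bystander: glue bottle, 48 mm diameter, 120 mm high. Origin: centre of its underside.
- mug: Bystander: blue mug, 76 mm diameter, 85 mm high. Origin: centre of its underside.
- screwdriver: Bystander: screwdriver lying on the table, handle to its -x. Origin: on its axis line, underside.
- spool: Bystander: black and orange spool lying flat, 140 mm diameter, 56 mm high. Origin: centre of its underside.
- parts_bin: Bystander: blue open bin 120 x 90 x 45 mm. Origin: centre of its underside.

How it is judged:
By the outcome, as a careful person would: the job done as asked, in the order asked, and still so for the second after the job is handed in, with the robot touching nothing.
It also fails if it takes over 72 s, if anything falls off the work surface, if the arm or the gripper's body presses on something with over 40 N, if the wrist force passes 120 N, or if a joint passes its speed limit or range.

## Working session

There is one attempt and no reset: what is moved stays moved. The work goes in short steps, Python scripts to look and compute and a tool call to move; the robot and the scene stay as the last step left them, time stands still between calls to the robot, and variables do not carry over. Pictures are saved under pics/ and viewed, at most 12 in all, crops included, and the job is handed in when it is done.

Besides the shell and the picture viewer there is one more tool, called after ">>>" in YAML: its name, and indented under it one key for each argument. arm_command: Moves the arm, as the interface text tells. Shift numbers are shares of 25 cm and turn numbers shares of 180 degrees, none past 1 either way. Its arguments: {"type":"object","properties":{"commands":{"type":"array"},"claw":{"type":"number"},"grip_force":{"type":"number"}},"required":["commands"]}

```bash
mkdir -p pics; cat > h.py <<'E'
import numpy as np, cv2
from station import *
def save(cam,name):
    im=grab_frame(cam); cv2.imwrite('pics/'+name,im[:,:,::-1]); return im
def ray(cam,uv):
    c=calibration(cam);K=np.array(c['camera_matrix']);T=np.array(c['extrinsics'])
    d=T[:3,:3]@np.linalg.inv(K)@[uv[0],uv[1],1]; return T[:3,3],d
def atz(cam,uv,z):
    o,d=ray(cam,uv); return o+d*(z-o[2])/d[2]
def proj(cam,p):
    c=calibration(cam);K=np.array(c['camera_matrix']);T=np.linalg.inv(np.array(c['extrinsics']))
    q=K@(T[:3,:3]@np.array(p)+T[:3,3]); return q[:2]/q[2]
E
python3 - <<'E'
from h import *
np.set_printoptions(precision=4,suppress=True)
print(get_state())
a=save('side','side0.png');b=save('top','top0.png')
Z=dict(engraver=0,cover_hinge=.072,tab=.081,block=.036,cork_pad=0,offcut=.036,stay_knob=.05,glue=0,mug=0,spool=0,parts_bin=0,rubber_pad=0,screwdriver=0)
for n,z in Z.items():
    for cam in ('top','side'):
        r=spot_point(n,cam)
        print(n,cam,[(round(x['score'],2),np.round(x['uv'],1),atz(cam,x['uv'],z)) for x in r[:2]])
for cam in('top','side'): print(calibration(cam))
E
```

```text
{'t': 0.0, 'q': array([-0.8219,  0.3594,  0.011 , -0.0004, -1.2241, -0.2881]), 'qd': array([-0.0028,  0.0003,  0.0013, -0.001 , -0.0003,  0.0011]), 'joint_efforts': array([ -0.0004, -58.2718,  29.3047,   6.9968,   0.0068,  -0.0001]), 'eef_pos': array([ 0.2999, -0.6042,  0.2256]), 'ee_rot': array([ 3.1399, -0.0002, -2.6809]), 'force': array([-0.6796,  0.1932, -0.2375]), 'moment': array([-0.0307, -0.0031, -0.0034]), 'gripper_force': 0.0, 'width': 0.08781516633486569}
engraver top [(0.55, array([299.1, 181.5]), array([ 0.6375, -0.0854,  0.    ]))]
engraver side [(0.79, array([266.6, 211. ]), array([ 0.6323, -0.0878,  0.    ]))]
cover_hinge top [(0.9, array([301.5, 147.9]), array([ 0.734, -0.088,  0.072]))]
cover_hinge side [(0.69, array([232.4, 188.5]), array([ 0.7386, -0.0963,  0.072 ]))]
tab top [(0.85, array([295.7, 222.6]), array([ 0.505 , -0.0714,  0.081 ])), (0.34, array([113.1, 255.7]), array([0.4004, 0.476 , 0.081 ]))]
tab side [(0.71, array([311.2, 195.7]), array([ 0.4965, -0.0764,  0.081 ]))]
block top [(0.51, array([295.5, 224.4]), array([ 0.5002, -0.0731,  0.036 ]))]
block s
[... 1392 characters left out ...]
 array([0.3953, 0.5029, 0.    ]))]
{'camera_matrix': array([[521.0951,   0.    , 273.9198],
       [  0.    , 521.0951, 200.2368],
       [  0.    ,   0.    ,   1.    ]]), 'extrinsics': array([[ 0.0096, -0.9982,  0.0594,  0.4783],
       [-0.9999, -0.0101, -0.0072,  0.0064],
       [ 0.0078, -0.0593, -0.9982,  1.6556],
       [ 0.    ,  0.    ,  0.    ,  1.    ]])}
{'camera_matrix': array([[512.6904,   0.    , 282.1576],
       [  0.    , 512.6904, 210.913 ],
       [  0.    ,   0.    ,   1.    ]]), 'extrinsics': array([[-0.9954, -0.0727,  0.0622,  0.4843],
       [-0.0941,  0.6265, -0.7737,  1.1472],
       [ 0.0173, -0.776 , -0.6304,  1.0112],
       [ 0.    ,  0.    ,  0.    ,  1.    ]])}
```

```bash
python3 -c "
import cv2,numpy as np
a=cv2.imread('pics/side0.png');b=cv2.imread('pics/top0.png')
cv2.imwrite('pics/both.png',cv2.resize(np.vstack([a,b]),(400,600)))"
```

```text
(no output)
```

View pics/top0.png

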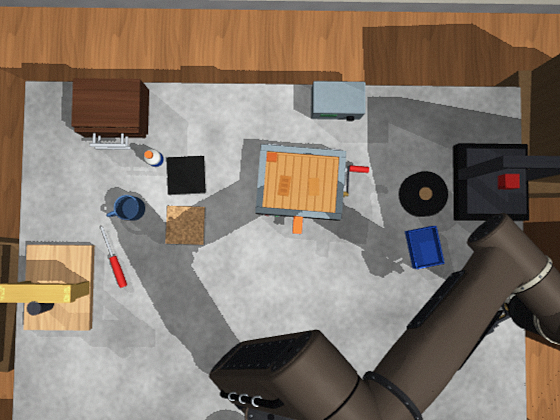

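View pics/side0.png

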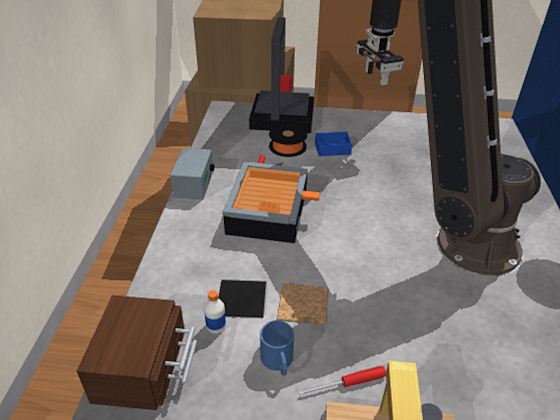

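>>> arm_command:
  commands:
    - {"ty": -0.15, "tz": -0.05}
    - {"ty": -0.3, "tz": -0.1}
    - {"ty": -0.45, "tz": -0.15}
    - {"ty": -0.6, "tz": -0.2}
    - {"ty": -0.7, "tz": -0.2}
    - {"ty": -0.8, "tz": -0.2}
    - {"ty": -0.9, "tz": -0.2}
    - {"ty": -1, "tz": -0.2}

```text
invalid input
```

```bash
python3 - <<'E'
from h import *
np.set_printoptions(precision=4,suppress=True)
s=get_state(); print(s['eef_pos'],s['ee_rot'],s['q'])
grab_frame('top');grab_frame('side')
# engraver pose fit: from points
from scipy.optimize import least_squares
obs=[]
P=dict(engraver=(0,0,0),cover_hinge=(.105,0,.072),tab=(-.137,0,.081))
for n,p in P.items():
    for c in('top','side'):
        r=spot_point(n,c)
        if r and r[0]['score']>.4: obs.append((c,p,r[0]['uv']))
# corners of the cover by region, min-area rectangle
m=regions_of('cover','top')
print(len(m), m and m[0]['score'])
if m: print(cv2.minAreaRect(cv2.findNonZero(m[0]['region'].astype(np.uint8))), )
def W(q,p): c,s_=np.cos(q[2]),np.sin(q[2]); return np.array([q[0]+c*p[0]-s_*p[1],q[1]+s_*p[0]+c*p[1],p[2]])
f=lambda q: np.concatenate([proj(c,W(q,p))-uv for c,p,uv in obs])
s=least_squares(f,[.63,-.087,-.06],loss='soft_l1'); print(s.x,f(s.x).reshape(-1,2))
for uv in((285,185),(314,187),(279,194),(292,177)):print(uv,atz('top',uv,.066))
for n in('block','offcut'):
  for c in('top','side'):
    print(n,c,[(round(x['score'],2),np.round(x['rect'])) for x in boxes_of(n,c)])
im=cv2.imread('pics/top0.png')[130:245,240:390]
cv2.imwrite('pics/crop.png',cv2.resize(im,None,fx=5,fy=5,interpolation=cv2.INTER_CUBIC))
E
```

```text
[ 0.3001 -0.6046  0.2266] [-3.1416  0.     -2.6808] [-0.8219  0.3586  0.0119 -0.     -1.2241 -0.2881]
1 0.68
((300.317626953125, 189.87059020996094), (89.73490905761719, 86.97383117675781), 4.398705005645752)
[ 0.6312 -0.0817 -0.0181] [[-0.3526  0.4671]
 [-0.2643  3.4564]
 [ 0.1668 -1.0096]
 [-0.4084 -1.1728]
 [ 1.861   2.4037]
 [-0.0802  1.4707]]
(285, 185) [ 0.6199 -0.0386  0.066 ]
(314, 187) [ 0.6147 -0.1275  0.066 ]
(279, 194) [ 0.5921 -0.0205  0.066 ]
(292, 177) [ 0.6448 -0.0598  0.066 ]
block top []
block side []
offcut top [(0.29, array([346., 169., 366., 194.]))]
offcut side []
```

View pics/crop.png

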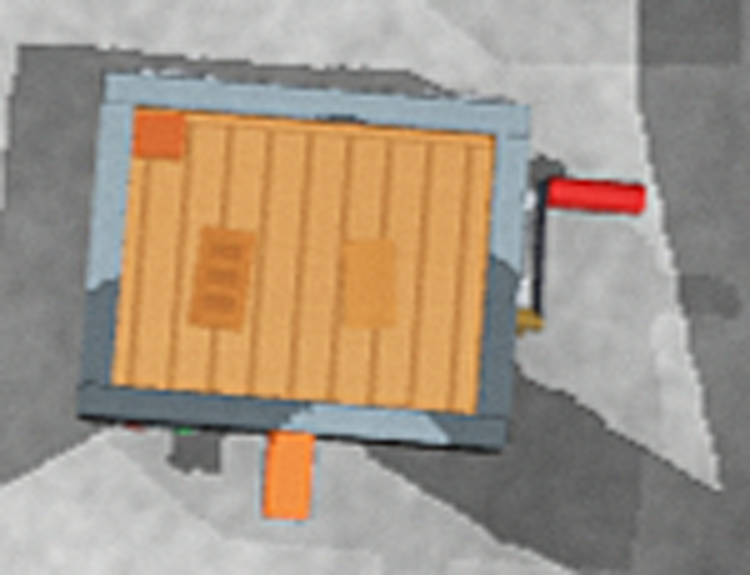

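>>> arm_command:
  commands:
    - {"tx": 0, "ty": -0.15, "tz": -0.05, "twist": 0}
    - {"tx": 0, "ty": -0.3, "tz": -0.1, "twist": 0}
    - {"tx": 0, "ty": -0.45, "tz": -0.15, "twist": 0}
    - {"tx": 0, "ty": -0.6, "tz": -0.2, "twist": 0}
    - {"tx": 0, "ty": -0.7, "tz": -0.2, "twist": 0}
    - {"tx": 0, "ty": -0.8, "tz": -0.2, "twist": 0}
    - {"tx": 0, "ty": -0.9, "tz": -0.2, "twist": 0}
    - {"tx": 0, "ty": -0.98, "tz": -0.2, "twist": 0}

```text
t: 2.72
eef_pos: [0.4095, -0.8252, 0.2755]
ee_rot: [3.141, -0.0, -2.681]
force: [0.5, -0.7, -0.8]
width: 0.0874
gripper_force: 0.0
```

```bash
python3 - <<'E'
from h import *
np.set_printoptions(precision=4,suppress=True)
s=get_state(); print(s['t'],s['eef_pos'],s['ee_rot'],s['q'])
f=lambda u,v,z: atz('top',(240+u/5-.4,130+v/5-.4),z)
for p in((107,73),(530,105),(505,450),(80,415)):print(f(*p,.09))
print('tab end',f(262,517,.088),f(308,520,.088),'knob',f(549,193,.05),f(644,200,.05))
for p in((203,227),(256,230),(242,330),(188,325)):print('b',f(*p,.066))
for p in((343,240),(396,242),(393,328),(341,326)):print('o',f(*p,.044))
E
```

```text
2.7167 [ 0.4095 -0.8252  0.2755] [ 3.1408 -0.0001 -2.6809] [-0.9005  0.8199  0.9157 -0.     -1.6673 -0.2097]
[0.7411 0.0358 0.09  ]
[ 0.7243 -0.2207  0.09  ]
[ 0.5152 -0.2059  0.09  ]
[0.5337 0.0497 0.09  ]
tab end [ 0.4735 -0.0602  0.088 ] [ 0.472  -0.0879  0.088 ] knob [ 0.6757 -0.2384  0.05  ] [ 0.672  -0.2974  0.05  ]
b [ 0.6506 -0.0236  0.066 ]
b [ 0.649  -0.0561  0.066 ]
b [ 0.5875 -0.048   0.066 ]
b [ 0.5902 -0.015   0.066 ]
o [ 0.6457 -0.1111  0.044 ]
o [ 0.6448 -0.1441  0.044 ]
o [ 0.5912 -0.1425  0.044 ]
o [ 0.5921 -0.1102  0.044 ]
```

>>> arm_command:
  commands:
    - {"tx": 0, "ty": -0.1, "tz": 0, "twist": 0}
    - {"tx": 0, "ty": -0.2, "tz": 0, "twist": 0}
    - {"tx": 0, "ty": -0.3, "tz": 0, "twist": 0}
    - {"tx": 0, "ty": -0.4, "tz": 0, "twist": 0}
    - {"tx": 0, "ty": -0.5, "tz": 0, "twist": 0}
    - {"tx": 0, "ty": -0.6, "tz": 0, "twist": 0}
    - {"tx": 0, "ty": -0.7, "tz": 0, "twist": 0}
    - {"tx": 0, "ty": -0.8, "tz": 0, "twist": 0}

```text
t: 3.38
eef_pos: [0.4447, -0.8959, 0.2419]
ee_rot: [-3.097, -0.003, -2.681]
force: [0.4, 0.1, -0.1]
width: 0.0878
gripper_force: 0.0
```

```bash
python3 - <<'E'
from h import *
np.set_printoptions(precision=4,suppress=True)
s=get_state(); print(s['t'],s['eef_pos'],s['ee_rot'],s['q'])
E
```

```text
3.3833 [ 0.4447 -0.8959  0.2419] [-3.0973 -0.0033 -2.6808] [-0.9125  1.0228  1.2514  0.0121 -1.7566 -0.1949]
```

>>> arm_command:
  commands:
    - {"tx": 0, "ty": 0.1, "tz": 0, "twist": 0}
    - {"tx": 0, "ty": 0.2, "tz": 0, "twist": 0}
    - {"tx": 0, "ty": 0.3, "tz": 0, "twist": 0}
    - {"tx": 0, "ty": 0.4, "tz": 0, "twist": 0}
    - {"tx": 0, "ty": 0.5, "tz": 0, "twist": 0}
    - {"tx": 0, "ty": 0.6, "tz": 0, "twist": 0}
    - {"tx": 0, "ty": 0.6, "tz": 0, "twist": 0}
    - {"tx": 0, "ty": 0.6, "tz": 0, "twist": 0}

```text
t: 4.05
eef_pos: [0.3775, -0.7606, 0.2364]
ee_rot: [-3.098, -0.003, -2.68]
force: [-0.2, 0.1, 0.8]
width: 0.0873
gripper_force: 0.0
```

```bash
cat >> h.py <<'E'
from scipy.spatial.transform import Rotation as Rn
def go(target, ydir=None, from_pos=None):
    """shares for a shift to world target; ydir: wanted tool y direction (line) in the world"""
    s=get_state(); R=Rn.from_euler('xyz',s['ee_rot']).as_matrix()
    p=s['eef_pos'] if from_pos is None else from_pos
    sh=R.T@(np.array(target)-p)/.25
    tw=0
    if ydir is not None:
        v=R.T@np.array(ydir); tw=np.arctan2(-v[0],v[1]); tw=(tw+np.pi/2)%np.pi-np.pi/2
    print('pos',np.round(s['eef_pos'],4),'z_t',np.round(R[:,2],3),'y_t',np.round(R[:,1],3),'share',np.round(sh,3),'twist',round(tw/np.pi,4),'q',np.round(s['q'],2))
E
python3 - <<'E'
from h import *
go((.42,-.55,.36)); go((.45,-.35,.42),(.1,.995,0))
E
```

```text
pos [ 0.3775 -0.7606  0.2364] z_t [ 0.017 -0.041 -0.999] y_t [-0.445  0.895 -0.044] share [-0.526  0.656 -0.526] twist 0.0 q [-0.88  0.63  0.46  0.01 -1.37 -0.24]
pos [ 0.3775 -0.7606  0.2364] z_t [ 0.017 -0.041 -0.999] y_t [-0.445  0.895 -0.044] share [-0.988  1.308 -0.796] twist 0.1788 q [-0.88  0.63  0.46  0.01 -1.37 -0.24]
```

>>> arm_command:
  commands:
    - {"tx": -0.65, "ty": 0.9, "tz": -0.6, "twist": 0.18}
    - {"tx": -0.65, "ty": 0.9, "tz": -0.6, "twist": 0.18}
    - {"tx": -0.65, "ty": 0.9, "tz": -0.6, "twist": 0.18}
    - {"tx": -0.65, "ty": 0.9, "tz": -0.6, "twist": 0.18}
    - {"tx": -0.65, "ty": 0.9, "tz": -0.6, "twist": 0.18}
    - {"tx": -0.65, "ty": 0.9, "tz": -0.6, "twist": 0.18}
    - {"tx": -0.65, "ty": 0.9, "tz": -0.6, "twist": 0.18}
    - {"tx": -0.65, "ty": 0.9, "tz": -0.6, "twist": 0.18}

```text
t: 4.72
eef_pos: [0.4226, -0.4803, 0.3771]
ee_rot: [-3.103, 0.023, 3.039]
force: [0.0, -1.0, 0.3]
width: 0.0877
gripper_force: 0.0
```

```bash
python3 - <<'E'
from h import *
go((.6,-.3,.45),(.1,.995,0));go((.9,0,.45),(.1,.995,0))
E
```

```text
pos [ 0.4226 -0.4803  0.3771] z_t [ 0.019 -0.041 -0.999] y_t [ 0.104  0.994 -0.039] share [-0.638  0.779 -0.307] twist -0.0009 q [-0.53  0.22  0.14  0.03 -1.46 -1.15]
pos [ 0.4226 -0.4803  0.3771] z_t [ 0.019 -0.041 -0.999] y_t [ 0.104  0.994 -0.039] share [-1.708  2.096 -0.333] twist -0.0009 q [-0.53  0.22  0.14  0.03 -1.46 -1.15]
```

>>> arm_command:
  commands:
    - {"tx": -0.85, "ty": 1, "tz": -0.35, "twist": 0}
    - {"tx": -0.85, "ty": 1, "tz": -0.35, "twist": 0}
    - {"tx": -0.85, "ty": 1, "tz": -0.35, "twist": 0}
    - {"tx": -0.85, "ty": 1, "tz": -0.35, "twist": 0}
    - {"tx": -0.85, "ty": 1, "tz": -0.35, "twist": 0}
    - {"tx": -0.85, "ty": 1, "tz": -0.35, "twist": 0}
    - {"tx": -0.85, "ty": 1, "tz": -0.35, "twist": 0}
    - {"tx": -0.85, "ty": 1, "tz": -0.35, "twist": 0}

```text
t: 5.38
eef_pos: [0.655, -0.2553, 0.4554]
ee_rot: [-3.106, 0.021, 3.037]
force: [1.9, -1.6, 0.1]
width: 0.0879
gripper_force: 0.0
```

>>> arm_command:
  commands:
    - {"tx": -0.85, "ty": 1, "tz": 0, "twist": 0}
    - {"tx": -0.85, "ty": 1, "tz": 0, "twist": 0}
    - {"tx": -0.85, "ty": 1, "tz": 0, "twist": 0}
    - {"tx": -0.85, "ty": 1, "tz": 0, "twist": 0}
    - {"tx": -0.85, "ty": 1, "tz": 0, "twist": 0}
    - {"tx": -0.85, "ty": 1, "tz": 0, "twist": 0}
    - {"tx": -0.85, "ty": 1, "tz": 0, "twist": 0}
    - {"tx": -0.85, "ty": 1, "tz": 0, "twist": 0}

```text
t: 6.05
eef_pos: [0.8813, -0.0299, 0.4382]
ee_rot: [-3.102, 0.02, 3.037]
force: [-40.7, 7.5, 3.6]
width: 0.0878
gripper_force: 0.0
```

```bash
python3 - <<'E'
from h import *
go((1.2,0,.47),(.1,.995,0))
E
```

```text
pos [ 0.8813 -0.0299  0.4382] z_t [ 0.016 -0.042 -0.999] y_t [ 0.105  0.994 -0.04 ] share [-1.258  0.248 -0.111] twist -0.0014 q [ 0.2   0.82  1.25  0.05 -2.   -1.86]
```

```bash
python3 - <<'E'
from h import *
save('side','s2.png')
s=get_state(); print(s['t'],s['force'],s['moment'],s['eef_pos'],s['q'],s['qd'])
E
```

```text
6.1 [  2.33770846   6.86273976 -15.54192614] [ 1.44786815  0.06964769 -0.07740459] [ 0.88262238 -0.02294302  0.42632878] [ 0.21095396  0.82431696  1.24361759  0.04550159 -1.99834065 -1.86218867] [-0.01080687  0.04517591 -0.03538326 -0.08346278  0.08203386  0.05434352]
```

View pics/s2.png

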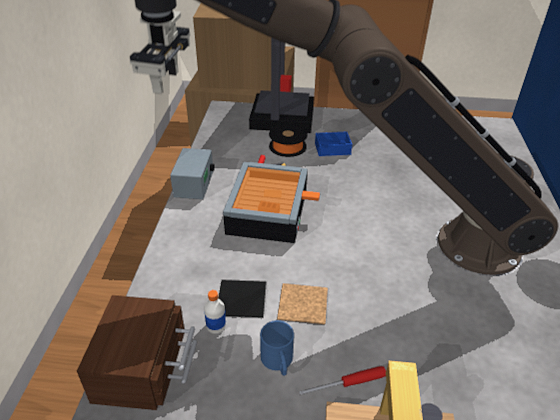

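>>> arm_command:
  commands:
    - {"tx": 0, "ty": -0.1, "tz": 0, "twist": 0}
    - {"tx": -0.1, "ty": -0.25, "tz": 0, "twist": 0}
    - {"tx": -0.2, "ty": -0.4, "tz": 0, "twist": 0}
    - {"tx": -0.35, "ty": -0.5, "tz": 0, "twist": 0}
    - {"tx": -0.5, "ty": -0.6, "tz": 0, "twist": 0}
    - {"tx": -0.65, "ty": -0.6, "tz": 0, "twist": 0}
    - {"tx": -0.8, "ty": -0.6, "tz": 0, "twist": 0}
    - {"tx": -1, "ty": -0.6, "tz": 0, "twist": 0}

```text
t: 6.77
eef_pos: [0.922, -0.1685, 0.3838]
ee_rot: [-3.098, 0.065, 3.039]
force: [0.9, -0.2, -0.5]
width: 0.0876
gripper_force: 0.0
```

```bash
python3 - <<'E'
from h import *
go((1.2,-.19,.43),(.1,.995,0))
print(get_state()['force'],get_state()['q'])
E
```

```text
pos [ 0.922  -0.1685  0.3838] z_t [ 0.06  -0.049 -0.997] y_t [ 0.105  0.994 -0.043] share [-1.124  0.023 -0.113] twist -0.0007 q [ 0.05  0.88  1.25  0.05 -1.89 -1.7 ]
[ 0.89890749 -0.19711735 -0.52212346] [ 0.0466189   0.8794701   1.25162135  0.05491297 -1.88506523 -1.70283888]
```

>>> arm_command:
  commands:
    - {"tx": -0.2, "ty": 0, "tz": -0.2, "twist": 0}
    - {"tx": -0.4, "ty": 0, "tz": -0.4, "twist": 0}
    - {"tx": -0.6, "ty": 0, "tz": -0.6, "twist": 0}
    - {"tx": -0.8, "ty": 0, "tz": -0.8, "twist": 0}
    - {"tx": -1, "ty": 0, "tz": -1, "twist": 0}
    - {"tx": -1, "ty": 0, "tz": -1, "twist": 0}
    - {"tx": -1, "ty": 0, "tz": -1, "twist": 0}
    - {"tx": -1, "ty": 0, "tz": -1, "twist": 0}

```text
t: 7.43
eef_pos: [0.9042, -0.1512, 0.439]
ee_rot: [-3.091, 0.103, 3.041]
force: [-0.0, 0.5, 0.3]
width: 0.0874
gripper_force: 0.0
```

```bash
python3 - <<'E'
from h import *
go((1.2,-.19,.43),(.1,.995,0))
print(get_state()['force'],get_state()['q'])
E
```

```text
pos [ 0.9042 -0.1512  0.439 ] z_t [ 0.097 -0.06  -0.993] y_t [ 0.106  0.993 -0.05 ] share [-1.183 -0.027  0.16 ] twist -0.0002 q [ 0.07  0.82  1.25  0.07 -1.91 -1.72]
[-0.02461702  0.45479599  0.33901115] [ 0.07289569  0.82111753  1.25151733  0.07114972 -1.90784539 -1.72030046]
```

>>> arm_command:
  commands:
    - {"tx": -1, "ty": 0.1, "tz": 0, "twist": 0}
    - {"tx": -1, "ty": 0.1, "tz": 0, "twist": 0}
    - {"tx": -1, "ty": 0.1, "tz": 0, "twist": 0}
    - {"tx": -1, "ty": 0.1, "tz": 0, "twist": 0}
    - {"tx": -1, "ty": 0.1, "tz": 0, "twist": 0}
    - {"tx": -1, "ty": 0.1, "tz": 0, "twist": 0}
    - {"tx": -1, "ty": 0.1, "tz": 0, "twist": 0}
    - {"tx": -1, "ty": 0.1, "tz": 0, "twist": 0}

```text
t: 8.1
eef_pos: [0.9679, -0.1341, 0.369]
ee_rot: [-3.085, 0.14, 3.043]
force: [0.1, -0.2, 0.5]
width: 0.0878
gripper_force: 0.0
```

>>> arm_command:
  commands:
    - {"tx": -1, "ty": 0.1, "tz": 0, "twist": 0}
    - {"tx": -1, "ty": 0.1, "tz": 0, "twist": 0}
    - {"tx": -1, "ty": 0.1, "tz": 0, "twist": 0}
    - {"tx": -1, "ty": 0.1, "tz": 0, "twist": 0}
    - {"tx": -1, "ty": 0.1, "tz": 0, "twist": 0}
    - {"tx": -1, "ty": 0.1, "tz": 0, "twist": 0}
    - {"tx": -1, "ty": 0.1, "tz": 0, "twist": 0}
    - {"tx": -1, "ty": 0.1, "tz": 0, "twist": 0}

```text
t: 8.77
eef_pos: [1.0165, -0.1184, 0.3157]
ee_rot: [-3.08, 0.182, 3.045]
force: [0.1, -1.1, -0.2]
width: 0.0876
gripper_force: 0.0
```

```bash
python3 - <<'E'
from h import *
go((1.2,-.19,.43),(.1,.995,0))
print(get_state()['force'],get_state()['q'])
E
```

```text
pos [ 1.0165 -0.1184  0.3157] z_t [ 0.173 -0.079 -0.982] y_t [ 0.107  0.992 -0.061] share [-0.828 -0.233 -0.299] twist 0.0012 q [ 0.11  0.97  1.25  0.1  -1.69 -1.76]
[ 0.05969777 -1.09287576 -0.22064789] [ 0.10822874  0.96845965  1.2508498   0.09775564 -1.68718114 -1.76140689]
```

>>> arm_command:
  commands:
    - {"tx": -0.8, "ty": 0.8, "tz": -0.5, "twist": 0}
    - {"tx": -0.8, "ty": 0.8, "tz": -0.5, "twist": 0}
    - {"tx": -0.8, "ty": 0.8, "tz": -0.5, "twist": 0}
    - {"tx": -0.8, "ty": 0.8, "tz": -0.5, "twist": 0}
    - {"tx": -0.8, "ty": 0.8, "tz": -0.5, "twist": 0}
    - {"tx": -0.8, "ty": 0.8, "tz": -0.5, "twist": 0}
    - {"tx": -0.8, "ty": 0.8, "tz": -0.5, "twist": 0}
    - {"tx": -0.8, "ty": 0.8, "tz": -0.5, "twist": 0}

```text
t: 9.43
eef_pos: [1.0198, 0.0236, 0.348]
ee_rot: [-3.08, 0.222, 3.048]
force: [-0.2, 0.8, -0.1]
width: 0.0875
gripper_force: 0.0
```

```bash
python3 - <<'E'
from h import *
go((1.2,-.19,.43),(.1,.995,0))
print(get_state()['force'],get_state()['q'])
E
```

```text
pos [1.0198 0.0236 0.348 ] z_t [ 0.213 -0.081 -0.974] y_t [ 0.106  0.993 -0.06 ] share [-0.85  -0.791 -0.096] twist 0.0022 q [ 0.26  0.94  1.25  0.13 -1.69 -1.9 ]
[-0.19998728  0.7735491  -0.14811116] [ 0.26119264  0.94403441  1.25049646  0.13498883 -1.68874191 -1.90346549]
```

>>> arm_command:
  commands:
    - {"tx": -0.6, "ty": 1, "tz": -0.4, "twist": 0}
    - {"tx": -0.6, "ty": 1, "tz": -0.4, "twist": 0}
    - {"tx": -0.6, "ty": 1, "tz": -0.4, "twist": 0}
    - {"tx": -0.6, "ty": 1, "tz": -0.4, "twist": 0}
    - {"tx": -0.6, "ty": 1, "tz": -0.4, "twist": 0}
    - {"tx": -0.6, "ty": 1, "tz": -0.4, "twist": 0}
    - {"tx": -0.6, "ty": 1, "tz": -0.4, "twist": 0}
    - {"tx": -0.6, "ty": 1, "tz": -0.4, "twist": 0}

```text
t: 10.1
eef_pos: [1.0065, 0.1869, 0.362]
ee_rot: [-3.087, 0.261, 3.05]
force: [0.1, -0.6, 0.2]
width: 0.0875
gripper_force: 0.0
```

>>> arm_command:
  commands:
    - {"tx": -0.8, "ty": 0.8, "tz": -0.2, "twist": 0}
    - {"tx": -0.8, "ty": 0.8, "tz": -0.2, "twist": 0}
    - {"tx": -0.8, "ty": 0.8, "tz": -0.2, "twist": 0}
    - {"tx": -0.8, "ty": 0.8, "tz": -0.2, "twist": 0}
    - {"tx": -0.8, "ty": 0.8, "tz": -0.2, "twist": 0}
    - {"tx": -0.8, "ty": 0.8, "tz": -0.2, "twist": 0}
    - {"tx": -0.8, "ty": 0.8, "tz": -0.2, "twist": 0}
    - {"tx": -0.8, "ty": 0.8, "tz": -0.2, "twist": 0}

```text
t: 10.77
eef_pos: [1.0093, 0.2797, 0.3441]
ee_rot: [-3.097, 0.301, 3.052]
force: [0.6, 0.4, 0.2]
width: 0.0877
gripper_force: 0.0
```

```bash
python3 - <<'E'
from h import *
go((.42,-.07,.25),(.1,.995,0))
print(get_state()['force'],get_state()['q'])
E
```

```text
pos [1.0093 0.2797 0.3441] z_t [ 0.291 -0.071 -0.954] y_t [ 0.102  0.994 -0.042] share [ 2.234 -1.615 -0.229] twist 0.0033 q [ 0.53  0.97  1.25  0.21 -1.63 -2.16]
[0.62388247 0.4152199  0.19913532] [ 0.52722806  0.97094552  1.25060555  0.20952197 -1.62622937 -2.15877544]
```

>>> arm_command:
  commands:
    - {"tx": -0.9, "ty": 0.6, "tz": -0.3, "twist": 0}
    - {"tx": -0.9, "ty": 0.6, "tz": -0.3, "twist": 0}
    - {"tx": -0.9, "ty": 0.6, "tz": -0.3, "twist": 0}
    - {"tx": -0.9, "ty": 0.6, "tz": -0.3, "twist": 0}
    - {"tx": -0.9, "ty": 0.6, "tz": -0.3, "twist": 0}
    - {"tx": -0.9, "ty": 0.6, "tz": -0.3, "twist": 0}
    - {"tx": -0.9, "ty": 0.6, "tz": -0.3, "twist": 0}
    - {"tx": -0.9, "ty": 0.6, "tz": -0.3, "twist": 0}

```text
t: 11.43
eef_pos: [1.0084, 0.3223, 0.3531]
ee_rot: [-3.11, 0.342, 3.054]
force: [-0.5, 0.1, 0.1]
width: 0.0878
gripper_force: 0.0
```

>>> arm_command:
  commands:
    - {"tx": -0.9, "ty": 0.5, "tz": -0.3, "twist": 0}
    - {"tx": -0.9, "ty": 0.5, "tz": -0.3, "twist": 0}
    - {"tx": -0.9, "ty": 0.5, "tz": -0.3, "twist": 0}
    - {"tx": -0.9, "ty": 0.5, "tz": -0.3, "twist": 0}
    - {"tx": -0.9, "ty": 0.5, "tz": -0.3, "twist": 0}
    - {"tx": -0.9, "ty": 0.5, "tz": -0.3, "twist": 0}
    - {"tx": -0.9, "ty": 0.5, "tz": -0.3, "twist": 0}
    - {"tx": -0.9, "ty": 0.5, "tz": -0.3, "twist": 0}

```text
t: 12.1
eef_pos: [1.0087, 0.3453, 0.3711]
ee_rot: [-3.123, 0.382, 3.055]
force: [-0.1, 0.1, 0.1]
width: 0.0876
gripper_force: 0.0
```

```bash
python3 - <<'E'
from h import *
go((.65,-.0,.36),(.069,.998,0))
print(get_state()['force'],get_state()['q'])
E
```

```text
pos [1.0087 0.3453 0.3711] z_t [ 0.37  -0.051 -0.928] y_t [ 0.093  0.995 -0.017] share [ 1.232 -1.508 -0.42 ] twist -0.0052 q [ 0.6   0.96  1.25  0.25 -1.57 -2.22]
[-0.07878586  0.0701875   0.06418516] [ 0.59570214  0.96080942  1.25054698  0.25238289 -1.56957771 -2.21984652]
```

>>> arm_command:
  commands:
    - {"tx": 1, "ty": -0.85, "tz": -0.35, "twist": 0}
    - {"tx": 1, "ty": -0.85, "tz": -0.35, "twist": 0}
    - {"tx": 1, "ty": -0.85, "tz": -0.35, "twist": 0}
    - {"tx": 1, "ty": -0.85, "tz": -0.35, "twist": 0}
    - {"tx": 1, "ty": -0.85, "tz": -0.35, "twist": 0}
    - {"tx": 1, "ty": -0.85, "tz": -0.35, "twist": 0}
    - {"tx": 1, "ty": -0.85, "tz": -0.35, "twist": 0}
    - {"tx": 1, "ty": -0.85, "tz": -0.35, "twist": 0}

```text
t: 12.77
eef_pos: [0.7697, 0.1871, 0.3649]
ee_rot: [-3.124, 0.383, 3.055]
force: [0.6, 0.4, 1.0]
width: 0.0875
gripper_force: 0.0
```

```bash
python3 - <<'E'
from h import *
go((.47,-.073,.15),(.069,.998,0))
E
```

```text
pos [0.7697 0.1871 0.3649] z_t [ 0.371 -0.05  -0.927] y_t [ 0.094  0.995 -0.017] share [ 1.345 -1.133  0.405] twist -0.0053 q [ 0.6   0.29  0.05  0.29 -1.05 -2.37]
```

>>> arm_command:
  commands:
    - {"tx": 0.9, "ty": -0.8, "tz": 0.1, "twist": 0}
    - {"tx": 0.9, "ty": -0.8, "tz": 0.1, "twist": 0}
    - {"tx": 0.9, "ty": -0.8, "tz": 0.1, "twist": 0}
    - {"tx": 0.9, "ty": -0.8, "tz": 0.1, "twist": 0}
    - {"tx": 0.9, "ty": -0.8, "tz": 0.1, "twist": 0}
    - {"tx": 0.9, "ty": -0.8, "tz": 0.1, "twist": 0}
    - {"tx": 0.9, "ty": -0.8, "tz": 0.1, "twist": 0}
    - {"tx": 0.9, "ty": -0.8, "tz": 0.1, "twist": 0}

```text
t: 13.43
eef_pos: [0.5489, 0.0026, 0.2583]
ee_rot: [-3.123, 0.379, 3.053]
force: [-0.6, -0.8, -0.6]
width: 0.0877
gripper_force: 0.0
```

```bash
python3 - <<'E'
from h import *
save('wrist','w1.png')
go((.47,-.073,.135),(.069,.998,0))
for n in ('tab','cover_hinge','stay_knob','engraver'):
  for r in spot_point(n,'wrist')[:1]: print(n,r['score'],r['uv'],atz('wrist',r['uv'],dict(tab=.081,cover_hinge=.072,stay_knob=.05,engraver=0)[n]))
E
```

```text
pos [0.5498 0.003  0.2592] z_t [ 0.368 -0.051 -0.928] y_t [ 0.096  0.995 -0.017] share [ 0.455 -0.324  0.359] twist -0.0059 q [ 0.51 -0.1  -0.65  0.34 -0.74 -2.39]
tab 0.89 [193.2, 78.4] [ 0.49613056 -0.07451592  0.081     ]
cover_hinge 0.9 [230.4, 260.5] [ 0.74592829 -0.09051346  0.072     ]
stay_knob 0.61 [92.3, 227.9] [ 0.69017189 -0.278196    0.05      ]
engraver 0.92 [229.7, 170.4] [ 0.64403088 -0.08037042  0.        ]
```

View pics/w1.png

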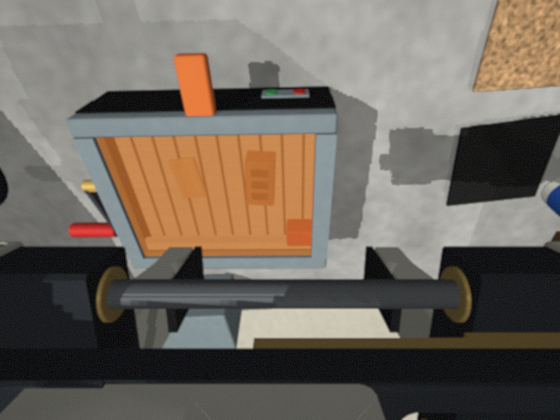

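>>> arm_command:
  commands:
    - {"tx": 0.44, "ty": -0.32, "tz": 0.3, "twist": -0.006}
    - {"tx": 0.44, "ty": -0.32, "tz": 0.3, "twist": -0.006}
    - {"tx": 0.44, "ty": -0.32, "tz": 0.3, "twist": -0.006}
    - {"tx": 0.44, "ty": -0.32, "tz": 0.3, "twist": -0.006}
    - {"tx": 0.44, "ty": -0.32, "tz": 0.4, "twist": -0.006}
    - {"tx": 0.44, "ty": -0.32, "tz": 0.5, "twist": -0.006}
    - {"tx": 0.44, "ty": -0.32, "tz": 0.6, "twist": -0.006}
    - {"tx": 0.44, "ty": -0.32, "tz": 0.67, "twist": -0.006}

```text
t: 14.35
eef_pos: [0.518, -0.0782, 0.083]
ee_rot: [-3.134, 0.348, 3.076]
force: [-98.3, 45.8, 114.6]
width: 0.0878
gripper_force: 74.4
```

```bash
python3 - <<'E'
from h import *
grab_frame('wrist'); grab_frame('side')
go((.502,-.076,.063),(.069,.998,0))
for c in('wrist','side'):
  for r in spot_point('tab',c)[:1]: print(c,r['score'],r['uv'],atz(c,r['uv'],.081))
s=get_state(); print(s['force'],s['q'])
E
```

```text
pos [ 0.516  -0.0792  0.081 ] z_t [ 0.335 -0.031 -0.942] y_t [ 0.07   0.998 -0.008] share [0.078 0.009 0.049] twist 0.0006 q [ 0.23  0.09 -1.02  0.64 -0.18 -2.49]
wrist 0.67 [285.0, 223.9] [ 0.48866766 -0.07560959  0.081     ]
side 0.83 [311.6, 195.3] [ 0.49540425 -0.07846547  0.081     ]
[-3.24988816 -0.29877775 -1.04212249] [ 0.22892796  0.08221343 -1.01507664  0.64269473 -0.17902211 -2.48529053]
```

>>> arm_command:
  commands:
    - {"tx": 0, "ty": 0, "tz": -0.04, "twist": 0}
    - {"tx": 0, "ty": 0, "tz": -0.08, "twist": 0}
    - {"tx": 0.03, "ty": 0, "tz": -0.1, "twist": 0}
    - {"tx": 0.06, "ty": 0, "tz": -0.1, "twist": 0}
    - {"tx": 0.09, "ty": 0, "tz": -0.1, "twist": 0}
    - {"tx": 0.12, "ty": 0, "tz": -0.1, "twist": 0}
    - {"tx": 0.14, "ty": 0, "tz": -0.1, "twist": 0}
    - {"tx": 0.14, "ty": 0, "tz": -0.1, "twist": 0}

```text
t: 15.22
eef_pos: [0.477, -0.0771, 0.0999]
ee_rot: [-3.14, 0.341, 3.075]
force: [-1.0, -0.3, -0.9]
width: 0.0877
gripper_force: 0.0
```

```bash
python3 - <<'E'
from h import *
save('side','s3.png'); save('wrist','w3.png')
go((.497,-.076,.066),(.069,.998,0))
s=get_state(); print(s['force'],s['q'])
a=cv2.imread('pics/side0.png')[120:260,200:360];b=cv2.imread('pics/s3.png')[120:260,200:360]
cv2.imwrite('pics/s3c.png',cv2.resize(np.hstack([a,b]),None,fx=2.5,fy=2.5))
E
```

```text
pos [ 0.4776 -0.077   0.0999] z_t [ 0.334 -0.024 -0.942] y_t [ 0.067  0.998 -0.002] share [-0.027  0.01   0.154] twist 0.0007 q [ 0.31 -0.01 -1.02  0.47 -0.28 -2.38]
[ 1.18393646 -0.45843324 -0.048658  ] [ 0.30734371 -0.01348817 -1.01657418  0.469047   -0.27746343 -2.37849487]
```

View pics/s3c.png

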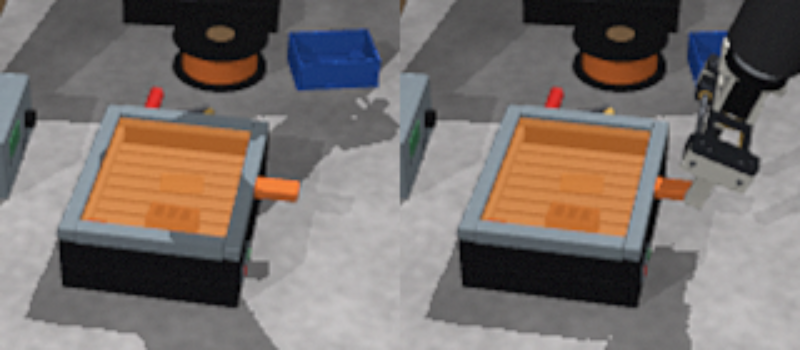

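>>> arm_command:
  commands:
    - {"tx": 0, "ty": 0, "tz": 0.02, "twist": 0}
    - {"tx": -0.01, "ty": 0, "tz": 0.04, "twist": 0}
    - {"tx": -0.01, "ty": 0, "tz": 0.07, "twist": 0}
    - {"tx": -0.02, "ty": 0, "tz": 0.1, "twist": 0}
    - {"tx": -0.02, "ty": 0, "tz": 0.12, "twist": 0}
    - {"tx": -0.02, "ty": 0, "tz": 0.14, "twist": 0}
    - {"tx": -0.02, "ty": 0, "tz": 0.15, "twist": 0}
    - {"tx": -0.02, "ty": 0, "tz": 0.15, "twist": 0}

```text
t: 15.98
eef_pos: [0.4982, -0.0813, 0.072]
ee_rot: [3.135, 0.327, 3.074]
force: [-0.0, 0.3, -0.1]
width: 0.0875
gripper_force: 0.0
```

>>> arm_command:
  commands:
    - {"tx": 0, "ty": 0, "tz": 0, "twist": 0}
    - {"tx": 0, "ty": 0, "tz": 0, "twist": 0}
    - {"tx": 0, "ty": 0, "tz": 0, "twist": 0}
    - {"tx": 0, "ty": 0, "tz": 0, "twist": 0}
    - {"tx": 0, "ty": 0, "tz": 0, "twist": 0}
    - {"tx": 0, "ty": 0, "tz": 0, "twist": 0}
    - {"tx": 0, "ty": 0, "tz": 0, "twist": 0}
    - {"tx": 0, "ty": 0, "tz": 0, "twist": 0}
  claw: 0
  grip_force: 25

```text
t: 16.65
eef_pos: [0.4983, -0.0809, 0.0729]
ee_rot: [3.135, 0.329, 3.075]
force: [0.1, 0.8, -0.3]
width: 0.0403
gripper_force: 0.0
```

```bash
python3 - <<'E'
from h import *
go((.497,-.076,.066),(.069,.998,0))
s=get_state(); print(s['force'],s['q'],s['width'],s['gripper_force'])
E
```

```text
pos [ 0.4983 -0.0809  0.0729] z_t [ 0.322 -0.015 -0.946] y_t [0.064 0.998 0.007] share [0.015 0.019 0.024] twist 0.0007 q [ 0.25  0.08 -1.02  0.53 -0.18 -2.39]
[ 0.13308476  0.75826713 -0.29281023] [ 0.24728336  0.07981501 -1.01612196  0.53239517 -0.18426836 -2.39377413] 0.040308832244823664 0.0
```

>>> arm_command:
  commands:
    - {"tx": 0, "ty": 0.01, "tz": 0.01, "twist": 0}
    - {"tx": 0, "ty": 0.02, "tz": 0.02, "twist": 0}
    - {"tx": 0, "ty": 0.02, "tz": 0.02, "twist": 0}
    - {"tx": 0, "ty": 0.02, "tz": 0.02, "twist": 0}
    - {"tx": 0, "ty": 0.02, "tz": 0.02, "twist": 0}
    - {"tx": 0, "ty": 0.02, "tz": 0.02, "twist": 0}
    - {"tx": 0, "ty": 0.02, "tz": 0.02, "twist": 0}
    - {"tx": 0, "ty": 0.02, "tz": 0.02, "twist": 0}

```text
t: 17.32
eef_pos: [0.502, -0.0758, 0.0705]
ee_rot: [3.131, 0.327, 3.076]
force: [-5.5, 4.3, 6.8]
width: 0.0279
gripper_force: 25.0
```

```bash
python3 - <<'E'
from h import *
s=get_state(); print(s['force'],s['q'],s['width'],s['gripper_force'])
R=Rn.from_euler('xyz',s['ee_rot']).as_matrix(); p0=s['eef_pos']-.019*R[:,2]
yaw=-.069; ex=np.array([np.cos(yaw),np.sin(yaw),0]); H=np.array([.628,-.085,.072])+.105*ex
# tab contact point in hinge frame
d=p0-H; a=d@ex; b=d[2]; print('grasp',p0,'hinge-frame',a,b,'r',np.hypot(a,b))
print('x_t',R[:,0],'z_t',R[:,2])
for th in np.linspace(.135,1.08,8):
    n=np.array([a*np.cos(th)+b*np.sin(th), -a*np.sin(th)+b*np.cos(th)])
    D=(n[0]-a)*ex+np.array([0,0,n[1]-b]); print(round(th,3),np.round(D,3),np.round(R.T@D/.25,3))
E
```

```text
[-5.45632611  4.27555205  6.7650137 ] [ 0.25146552  0.08934175 -1.01561578  0.544694   -0.17597329 -2.41004502] 0.027909577843796687 24.993323385715485
grasp [ 0.49586346 -0.07560852  0.0884624 ] hinge-frame -0.237469615940332 0.016462397116127972 r 0.23803955346466663
x_t [-0.94488549  0.06251566 -0.32137703] z_t [ 0.32132827 -0.01110707 -0.94690273]
0.135 [ 0.004 -0.     0.032] [-0.057  0.001 -0.115]
0.27 [ 0.013 -0.001  0.063] [-0.13   0.002 -0.221]
0.405 [ 0.026 -0.002  0.092] [-0.216  0.003 -0.316]
0.54 [ 0.042 -0.003  0.12 ] [-0.314  0.004 -0.399]
0.675 [ 0.062 -0.004  0.145] [-0.422  0.004 -0.468]
0.81 [ 0.085 -0.006  0.167] [-0.539  0.004 -0.522]
0.945 [ 0.111 -0.008  0.186] [-0.662  0.004 -0.56 ]
1.08 [ 0.14  -0.01   0.201] [-0.789  0.004 -0.58 ]
```

>>> arm_command:
  commands:
    - {"tx": -0.028, "ty": 0, "tz": -0.06, "twist": 0}
    - {"tx": -0.057, "ty": 0, "tz": -0.115, "twist": 0}
    - {"tx": -0.093, "ty": 0.001, "tz": -0.168, "twist": 0}
    - {"tx": -0.13, "ty": 0.002, "tz": -0.221, "twist": 0}
    - {"tx": -0.172, "ty": 0.002, "tz": -0.27, "twist": 0}
    - {"tx": -0.216, "ty": 0.003, "tz": -0.316, "twist": 0}
    - {"tx": -0.264, "ty": 0.003, "tz": -0.359, "twist": 0}
    - {"tx": -0.314, "ty": 0.004, "tz": -0.399, "twist": 0}
  grip_force: 35

```text
t: 17.98
eef_pos: [0.5399, -0.0786, 0.1869]
ee_rot: [3.131, 0.317, 3.073]
force: [-9.4, 10.7, -2.9]
width: 0.0278
gripper_force: 35.0
```

```bash
python3 - <<'E'
from h import *
s=get_state(); print(s['force'],s['q'],s['width'],s['gripper_force'])
R=Rn.from_euler('xyz',s['ee_rot']).as_matrix(); p=s['eef_pos']-.019*R[:,2]
p0=np.array([.49586346,-.07560852,.0884624]);a,b=-.23747,.01646
yaw=-.069; ex=np.array([np.cos(yaw),np.sin(yaw),0])
print(p-p0,'z_t',R[:,2])
for th in (.62,.7,.78,.86,.94,1.0,1.05,1.08,1.1):
    n=np.array([a*np.cos(th)+b*np.sin(th), -a*np.sin(th)+b*np.cos(th)])
    D=(n[0]-a)*ex+np.array([0,0,n[1]-b])-(p-p0); print(round(th,3),np.round(R.T@D/.25,3))
E
```

```text
[-9.38826883 10.66621448 -2.91136099] [ 0.28279712 -0.00752247 -0.6555134   0.16751621 -0.62687626 -2.04161871] 0.027774296934269468 34.97255086898804
[ 0.03809872 -0.00273785  0.11651203] z_t [ 0.31209724 -0.01116402 -0.94998457]
0.62 [-0.082  0.001 -0.05 ]
0.7 [-0.148  0.001 -0.089]
0.78 [-0.217  0.002 -0.121]
0.86 [-0.288  0.002 -0.148]
0.94 [-0.361  0.002 -0.17 ]
1.0 [-0.417  0.002 -0.182]
1.05 [-0.464  0.002 -0.189]
1.08 [-0.492  0.002 -0.193]
1.1 [-0.511  0.002 -0.195]
```

>>> arm_command:
  commands:
    - {"tx": -0.08, "ty": 0, "tz": -0.05, "twist": 0}
    - {"tx": -0.148, "ty": 0, "tz": -0.09, "twist": 0}
    - {"tx": -0.217, "ty": 0, "tz": -0.121, "twist": 0}
    - {"tx": -0.288, "ty": 0, "tz": -0.148, "twist": 0}
    - {"tx": -0.361, "ty": 0, "tz": -0.17, "twist": 0}
    - {"tx": -0.417, "ty": 0, "tz": -0.182, "twist": 0}
    - {"tx": -0.45, "ty": 0, "tz": -0.188, "twist": 0}
    - {"tx": -0.47, "ty": 0, "tz": -0.19, "twist": 0}

```text
t: 18.65
eef_pos: [0.6397, -0.0854, 0.2722]
ee_rot: [3.132, 0.324, 3.075]
force: [-5.4, 7.3, 8.0]
width: 0.0281
gripper_force: 35.0
```

```bash
python3 - <<'E'
from h import *
s=get_state(); print(s['force'],s['q'],s['width'],s['gripper_force'])
R=Rn.from_euler('xyz',s['ee_rot']).as_matrix(); p=s['eef_pos']-.019*R[:,2]
p0=np.array([.49586346,-.07560852,.0884624]);a,b=-.23747,.01646
yaw=-.069; ex=np.array([np.cos(yaw),np.sin(yaw),0])
D=p-p0;print(D,'z_t',R[:,2], 'angle', np.arctan2(D[2]+b,-(D@ex+a))-np.arctan2(b,-a))
for th in (1.07,1.08,1.1,1.12):
    n=np.array([a*np.cos(th)+b*np.sin(th), -a*np.sin(th)+b*np.cos(th)])
    D=(n[0]-a)*ex+np.array([0,0,n[1]-b])-(p-p0); print(round(th,3),np.round(R.T@D/.25,3))
E
```

```text
[-5.44721787  7.27196696  7.99195145] [ 0.21650277  0.0947097  -0.31769377  0.1066039  -0.84656296 -1.91081423] 0.028057835956656438 35.0192391872406
[ 0.13780025 -0.00958497  0.20179458] z_t [ 0.31842282 -0.01156383 -0.94787826] angle 1.0744712610743625
1.07 [0.004 0.    0.007]
1.08 [-0.006  0.     0.006]
1.1 [-0.025  0.     0.005]
1.12 [-0.044  0.     0.004]
```

Near the top; push a bit further against the stop and check the stay.

>>> arm_command:
  commands:
    - {"tx": -0.01, "ty": 0, "tz": 0.0, "twist": 0}
    - {"tx": -0.02, "ty": 0, "tz": 0.0, "twist": 0}
    - {"tx": -0.03, "ty": 0, "tz": 0.0, "twist": 0}
    - {"tx": -0.04, "ty": 0, "tz": 0.0, "twist": 0}
    - {"tx": -0.045, "ty": 0, "tz": 0.0, "twist": 0}
    - {"tx": -0.045, "ty": 0, "tz": 0.0, "twist": 0}
    - {"tx": -0.045, "ty": 0, "tz": 0.0, "twist": 0}
    - {"tx": -0.045, "ty": 0, "tz": 0.0, "twist": 0}

```text
t: 19.32
eef_pos: [0.6449, -0.0859, 0.2744]
ee_rot: [3.132, 0.316, 3.074]
force: [-30.0, 15.8, 18.6]
width: 0.0278
gripper_force: 35.1
```

```bash
python3 - <<'E'
from h import *
s=get_state(); print(s['force'],s['eef_pos'])
save('side','s4.png'); grab_frame('top')
ex=np.array([np.cos(-.069),np.sin(-.069),0]); ey=np.array([-ex[1],ex[0],0]);O=np.array([.628,-.085,0])
H=O+.105*ex+[0,0,.072]
k=H-.097*ex-.176*ey+[0,0,.05]; print('expected knob',k)
for c in('side','top'):
    print(c,proj(c,k),[(r['score'],r['uv']) for r in spot_point('stay_knob',c)])
im=cv2.imread('pics/s4.png')[40:260,180:400]
cv2.imwrite('pics/s4c.png',cv2.resize(im,None,fx=2.7,fy=2.7))
E
```

```text
[-29.98437188  15.84564006  18.55202867] [ 0.6448568  -0.08586939  0.27444539]
expected knob [ 0.6238466  -0.26113276  0.122     ]
side [275.42807302 148.37535984] [(0.58, [276.7, 149.1]), (0.58, [286.3, 145.8])]
top [360.77710487 182.78301997] [(0.53, [359.3, 182.3])]
```

View pics/s4c.png

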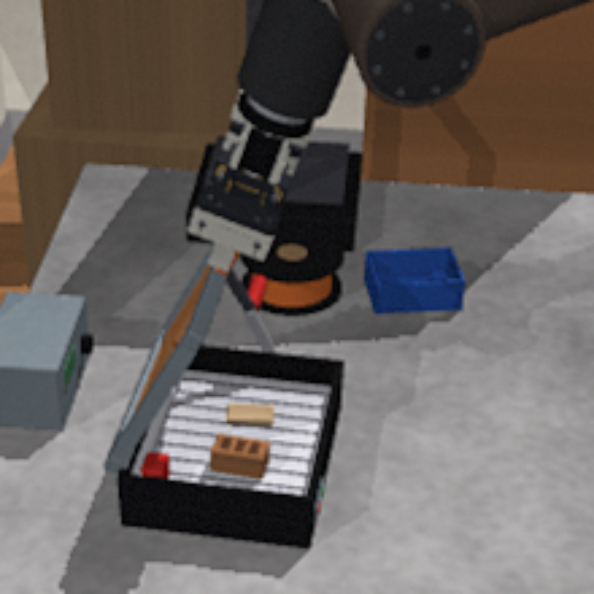

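>>> arm_command:
  commands:
    - {"tx": 0.01, "ty": 0, "tz": 0, "twist": 0}
    - {"tx": 0.02, "ty": 0, "tz": 0.0, "twist": 0}
    - {"tx": 0.02, "ty": 0, "tz": 0.0, "twist": 0}
    - {"tx": 0.02, "ty": 0, "tz": 0.0, "twist": 0}
    - {"tx": 0.02, "ty": 0, "tz": 0.0, "twist": 0}
    - {"tx": 0.02, "ty": 0, "tz": -0.1, "twist": 0}
    - {"tx": 0.02, "ty": 0, "tz": -0.2, "twist": 0}
    - {"tx": 0.02, "ty": 0, "tz": -0.3, "twist": 0}
  claw: 0.75

```text
t: 20.18
eef_pos: [0.6212, -0.086, 0.3452]
ee_rot: [3.133, 0.324, 3.075]
force: [-0.1, 0.3, 0.1]
width: 0.0651
gripper_force: 0.0
```

```bash
python3 - <<'E'
from h import *
s=get_state(); print(s['force'],s['eef_pos'],s['width'],s['q'])
grab_frame('side'); grab_frame('top')
ex=np.array([np.cos(-.069),np.sin(-.069),0]); ey=np.array([-ex[1],ex[0],0]);O=np.array([.628,-.085,0])
for c in('side','top'):
    for n in('stay_knob','tab','block','engraver','offcut'):
        z=dict(stay_knob=.122,tab=.289,block=.036,offcut=.036,engraver=0)[n]
        r=spot_point(n,c)[:2]
        for x in r:
            w=atz(c,x['uv'],z); print(c,n,round(x['score'],2),np.round(x['uv'],1),w,'eng',(w-O)@ex,(w-O)@ey)
    for r in regions_of('block',c)[:1]:
        print(c,r['score'],r['rect'])
        if c=='side':
            print(cv2.minAreaRect(cv2.findNonZero(r['region'].astype(np.uint8))))
E
```

```text
[-0.11112882  0.26541188  0.09954401] [ 0.62121109 -0.08595956  0.34524209] 0.06513690351902457 [ 0.22508304  0.02725971 -0.22318591  0.09883723 -1.00918388 -1.90102528]
side stay_knob 0.49 [274.4 148.6] [ 0.62700523 -0.25938104  0.122     ] eng 0.011030345495715492 -0.17403467781597942
side stay_knob 0.4 [342.8 385.6] [0.4042747  0.57805492 0.122     ] eng -0.26890742764618547 0.6460523420552392
side tab 0.67 [268.2 127.7] [ 0.62886746 -0.10121558  0.289     ] eng 0.0019833861286272345 -0.0161171892727623
side block 0.57 [268.8 209.4] [ 0.62133303 -0.05226146  0.036     ] eng -0.008908269122644304 0.03220098563534136
side engraver 0.91 [268.2 207.9] [ 0.62912801 -0.10378759  0.        ] eng 0.0024206413598215474 -0.01866511473732027
side offcut 0.5 [272.9 197.8] [ 0.61522309 -0.11083427  0.036     ] eng -0.010965353534779454 -0.026653707576585233
side 0.7 [258.1, 200.4, 279.2, 217.0]
((268.2572326660156, 208.0780029296875), (20.90786361694336, 14.217347145080566), 8.746162414550781)
top tab 0.63 [304.7 171. ] [ 0.63765448 -0.08392807  0.289     ] eng 0.00955760566025468 0.0017350108626260714
top engraver 0.88 [299.2 184.9] [ 0.62661628 -0.08575368  0.        ] eng -0.001328469115742945 -0.0008472869481761051
top 0.42 [254.2, 140.2, 369.4, 212.5]
```

```bash
python3 - <<'E'
from h import *
go((.53,-.034,.32),(.135,.991,0));go((.567,-.034,.185),(.135,.991,0))
E
```

```text
pos [ 0.6214 -0.0857  0.3446] z_t [ 0.319 -0.012 -0.948] y_t [0.064 0.998 0.008] share [ 0.39   0.182 -0.026] twist 0.0207 q [ 0.23  0.03 -0.22  0.1  -1.01 -1.9 ]
pos [ 0.6214 -0.0857  0.3446] z_t [ 0.319 -0.012 -0.948] y_t [0.064 0.998 0.008] share [0.423 0.187 0.533] twist 0.0207 q [ 0.23  0.03 -0.22  0.1  -1.01 -1.9 ]
```

>>> arm_command:
  commands:
    - {"tx": 0.14, "ty": 0.06, "tz": -0.02, "twist": 0.02}
    - {"tx": 0.28, "ty": 0.12, "tz": -0.02, "twist": 0.02}
    - {"tx": 0.42, "ty": 0.18, "tz": 0, "twist": 0.02}
    - {"tx": 0.42, "ty": 0.18, "tz": 0.1, "twist": 0.02}
    - {"tx": 0.42, "ty": 0.18, "tz": 0.2, "twist": 0.02}
    - {"tx": 0.42, "ty": 0.18, "tz": 0.3, "twist": 0.02}
    - {"tx": 0.42, "ty": 0.18, "tz": 0.35, "twist": 0.02}
    - {"tx": 0.42, "ty": 0.18, "tz": 0.35, "twist": 0.02}

```text
t: 21.55
eef_pos: [0.5518, -0.0355, 0.2257]
ee_rot: [3.113, 0.32, 3.009]
force: [-0.4, 0.2, -0.2]
width: 0.0659
gripper_force: 0.0
```

```bash
python3 - <<'E'
from h import *
s=get_state(); print(s['force'],s['q'])
save('wrist','w5.png')
go((.615,-.036,.043),(.135,.991,0))
for r in regions_of('block','wrist')[:2]: print(r['score'],r['rect'],cv2.boxPoints(cv2.minAreaRect(cv2.findNonZero(r['region'].astype(np.uint8)))))
for r in spot_point('block','wrist')[:2]: print(r['score'],r['uv'],atz('wrist',r['uv'],.036))
E
```

```text
[-0.36988977  0.24260587 -0.18689804] [ 0.3783398  -0.03533997 -0.59747764  0.19586456 -0.72388949 -2.20566177]
pos [ 0.5524 -0.0355  0.2276] z_t [ 0.317 -0.013 -0.948] y_t [0.123 0.992 0.027] share [-0.002  0.009  0.78 ] twist 0.0008 q [ 0.38 -0.04 -0.6   0.2  -0.73 -2.21]
0.77 [273.4, 171.5, 302.2, 226.6] [[272. 170.]
 [302. 170.]
 [302. 227.]
 [272. 227.]]
0.64 [90.0, 100.2, 372.4, 346.9] [[ 86.51751  113.390495]
 [370.63107   96.27523 ]
 [385.08145  336.15173 ]
 [100.967896 353.267   ]]
0.66 [288.0, 195.7] [ 0.62997798 -0.03327212  0.036     ]
```

View pics/w5.png

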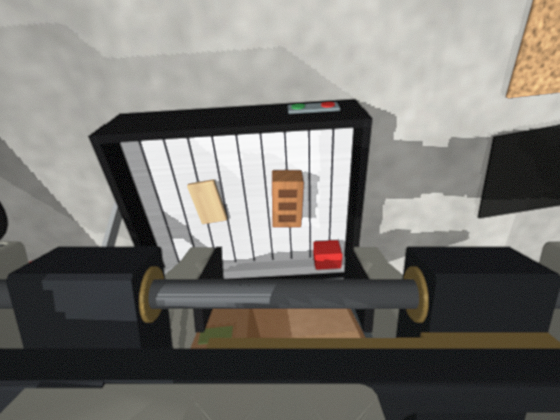

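>>> arm_command:
  commands:
    - {"tx": 0, "ty": 0, "tz": 0.1, "twist": 0}
    - {"tx": 0, "ty": 0, "tz": 0.2, "twist": 0}
    - {"tx": 0, "ty": 0, "tz": 0.3, "twist": 0}
    - {"tx": -0.01, "ty": 0.01, "tz": 0.4, "twist": 0}
    - {"tx": -0.01, "ty": 0.01, "tz": 0.5, "twist": 0}
    - {"tx": -0.01, "ty": 0.01, "tz": 0.58, "twist": 0}
    - {"tx": -0.01, "ty": 0.01, "tz": 0.64, "twist": 0}
    - {"tx": -0.01, "ty": 0.01, "tz": 0.68, "twist": 0}

```text
t: 22.37
eef_pos: [0.6108, -0.0349, 0.0685]
ee_rot: [3.111, 0.325, 3.009]
force: [0.1, 0.1, 0.3]
width: 0.0657
gripper_force: 0.0
```

```bash
python3 - <<'E'
from h import *
s=get_state(); print(s['force'],s['q'])
grab_frame('wrist'); grab_frame('side')
go((.618,-.036,.043),(.135,.991,0))
for c in ('wrist','side'):
  for r in regions_of('block',c)[:1]: print(c,r['score'],r['rect'])
R=Rn.from_euler('xyz',s['ee_rot']).as_matrix(); print('tcp in wrist',proj('wrist',s['eef_pos']))
for z in(.066,):print(atz('wrist',(288,215),z))
E
```

```text
[0.14135319 0.08574451 0.30232231] [ 0.3017219   0.25191242 -0.77262108  0.42757385 -0.26031314 -2.39863402]
pos [ 0.61   -0.0355  0.0681] z_t [ 0.318 -0.013 -0.948] y_t [0.123 0.992 0.028] share [ 0.002 -0.001  0.106] twist 0.0008 q [ 0.3   0.25 -0.77  0.43 -0.26 -2.4 ]
wrist 0.64 [254.7, 202.0, 315.5, 279.5]
side 0.52 [257.4, 201.9, 276.2, 215.8]
tcp in wrist [282.91020085 263.41412793]
[ 0.58056748 -0.02845108  0.066     ]
```

>>> arm_command:
  commands:
    - {"tx": 0, "ty": 0, "tz": 0.02, "twist": 0}
    - {"tx": 0, "ty": 0, "tz": 0.04, "twist": 0}
    - {"tx": 0, "ty": 0, "tz": 0.06, "twist": 0}
    - {"tx": 0, "ty": 0, "tz": 0.08, "twist": 0}
    - {"tx": 0, "ty": 0, "tz": 0.095, "twist": 0}
    - {"tx": 0, "ty": 0, "tz": 0.1, "twist": 0}
    - {"tx": 0, "ty": 0, "tz": 0.1, "twist": 0}
    - {"tx": 0, "ty": 0, "tz": 0.1, "twist": 0}

```text
t: 23.23
eef_pos: [0.6182, -0.0356, 0.0458]
ee_rot: [3.111, 0.325, 3.008]
force: [0.6, 0.4, -0.3]
width: 0.066
gripper_force: 0.0
```

>>> arm_command:
  commands:
    - {"tx": 0, "ty": 0, "tz": 0, "twist": 0}
    - {"tx": 0, "ty": 0, "tz": 0, "twist": 0}
    - {"tx": 0, "ty": 0, "tz": 0, "twist": 0}
    - {"tx": 0, "ty": 0, "tz": 0, "twist": 0}
    - {"tx": 0, "ty": 0, "tz": 0, "twist": 0}
    - {"tx": 0, "ty": 0, "tz": 0, "twist": 0}
    - {"tx": 0, "ty": 0, "tz": 0, "twist": 0}
    - {"tx": 0, "ty": 0, "tz": 0, "twist": 0}
  claw: 0
  grip_force: 15

```text
t: 23.9
eef_pos: [0.618, -0.0354, 0.0451]
ee_rot: [3.111, 0.324, 3.009]
force: [-0.8, 1.0, 1.6]
width: 0.0341
gripper_force: 14.9
```

```bash
python3 - <<'E'
from h import *
s=get_state(); print(s['force'],s['width'],s['gripper_force'])
go((.618,-.036,.043),(.135,.991,0))
E
```

```text
[-0.84045592  0.99952218  1.56990551] 0.03411549726874892 14.9198779463768
pos [ 0.618  -0.0354  0.0451] z_t [ 0.32  -0.012 -0.947] y_t [0.123 0.992 0.029] share [ 0.002 -0.003  0.008] twist 0.0007 q [ 0.25  0.29 -0.84  0.63 -0.16 -2.57]
```

>>> arm_command:
  commands:
    - {"tx": 0, "ty": 0, "tz": -0.04, "twist": 0}
    - {"tx": 0, "ty": 0, "tz": -0.1, "twist": 0}
    - {"tx": 0, "ty": 0, "tz": -0.18, "twist": 0}
    - {"tx": 0, "ty": 0, "tz": -0.28, "twist": 0}
    - {"tx": 0, "ty": 0, "tz": -0.38, "twist": 0}
    - {"tx": 0, "ty": 0, "tz": -0.48, "twist": 0}
    - {"tx": 0, "ty": 0, "tz": -0.58, "twist": 0}
    - {"tx": 0, "ty": 0, "tz": -0.66, "twist": 0}

```text
t: 24.57
eef_pos: [0.5647, -0.0333, 0.2032]
ee_rot: [3.111, 0.325, 3.008]
force: [0.6, 1.0, -0.5]
width: 0.0342
gripper_force: 14.9
```

```bash
python3 - <<'E'
from h import *
s=get_state(); print(s['force'],s['width'],s['gripper_force'])
go((.515,.25,.2))
go((.515,.25,.0151))
grab_frame('side')
for r in regions_of('block','side')[:1]: print(r['score'],r['rect'])
E
```

```text
[ 0.61424635  0.97338627 -0.47540139] 0.034188708289892976 14.889515787363052
pos [ 0.5647 -0.0333  0.2032] z_t [ 0.32  -0.012 -0.947] y_t [0.123 0.992 0.029] share [ 0.333  1.099 -0.065] twist 0.0 q [ 0.37  0.01 -0.62  0.21 -0.65 -2.22]
pos [ 0.5647 -0.0333  0.2032] z_t [ 0.32  -0.012 -0.947] y_t [0.123 0.992 0.029] share [0.57  1.077 0.636] twist 0.0 q [ 0.37  0.01 -0.62  0.21 -0.65 -2.22]
0.68 [278.3, 159.0, 296.9, 174.1]
```

>>> arm_command:
  commands:
    - {"tx": 0.04, "ty": 0.1, "tz": -0.06, "twist": 0}
    - {"tx": 0.1, "ty": 0.25, "tz": -0.06, "twist": 0}
    - {"tx": 0.15, "ty": 0.4, "tz": -0.06, "twist": 0}
    - {"tx": 0.2, "ty": 0.55, "tz": -0.06, "twist": 0}
    - {"tx": 0.25, "ty": 0.7, "tz": -0.06, "twist": 0}
    - {"tx": 0.3, "ty": 0.84, "tz": -0.06, "twist": 0}
    - {"tx": 0.33, "ty": 0.94, "tz": -0.06, "twist": 0}
    - {"tx": 0.33, "ty": 1, "tz": -0.06, "twist": 0}

```text
t: 25.33
eef_pos: [0.5125, 0.2274, 0.1952]
ee_rot: [3.113, 0.323, 3.011]
force: [1.1, 0.5, -1.0]
width: 0.0339
gripper_force: 14.9
```

```bash
python3 - <<'E'
from h import *
s=get_state(); print(s['force'],s['width'],s['gripper_force'],s['q'])
go((.515,.25,.07))
go((.515,.25,.0151))
grab_frame('side');grab_frame('top')
for c,z in(('side',.006),('top',.006)):
  r=regions_of('cork_pad',c)[0]; u=cv2.moments(r['region'].astype(np.uint8)); uv=(u['m10']/u['m00'],u['m01']/u['m00']); print(c,r['rect'],atz(c,uv,z))
print([ (r['score'],atz(c,r['uv'],0)) for c in('top','side') for r in spot_point('cork_pad',c)[:1]])
E
```

```text
[ 1.05434998  0.54051028 -1.04218507] 0.03390887327858237 14.889421463012695 [ 0.92992224  0.03380737 -0.68378847  0.41559519 -0.70870749 -2.92424175]
pos [0.5125 0.2274 0.1952] z_t [ 0.319 -0.012 -0.948] y_t [0.121 0.992 0.027] share [0.161 0.077 0.477] twist 0.0 q [ 0.93  0.03 -0.68  0.42 -0.71 -2.92]
pos [0.5125 0.2274 0.1952] z_t [ 0.319 -0.012 -0.948] y_t [0.121 0.992 0.027] share [0.23  0.071 0.685] twist 0.0 q [ 0.93  0.03 -0.68  0.42 -0.71 -2.92]
side [275.2, 284.5, 326.6, 323.7] [0.49504026 0.28078136 0.006     ]
top [166.1, 202.8, 203.4, 212.8] [0.54647894 0.2851584  0.006     ]
[(0.59, array([0.49720197, 0.2729751 , 0.        ]))]
```

>>> arm_command:
  commands:
    - {"tx": 0, "ty": -0.08, "tz": 0.0, "twist": 0}
    - {"tx": -0.04, "ty": -0.2, "tz": 0.0, "twist": 0}
    - {"tx": -0.09, "ty": -0.35, "tz": 0.0, "twist": 0}
    - {"tx": -0.14, "ty": -0.5, "tz": 0.0, "twist": 0}
    - {"tx": -0.2, "ty": -0.65, "tz": 0.0, "twist": 0}
    - {"tx": -0.26, "ty": -0.8, "tz": 0.02, "twist": 0}
    - {"tx": -0.31, "ty": -0.93, "tz": 0.04, "twist": 0}
    - {"tx": -0.33, "ty": -1, "tz": 0.06, "twist": 0}

```text
t: 26.3
eef_pos: [0.5651, -0.0377, 0.2021]
ee_rot: [3.111, 0.325, 3.005]
force: [-0.3, -0.1, -1.3]
width: 0.0342
gripper_force: 14.9
```

```bash
python3 - <<'E'
from h import *
go((.618,-.0354,.0455),(.122,.992,0))
E
```

```text
pos [ 0.5651 -0.0377  0.2021] z_t [ 0.321 -0.013 -0.947] y_t [0.126 0.992 0.029] share [0.003 0.018 0.661] twist -0.0043 q [ 0.36  0.01 -0.62  0.21 -0.65 -2.21]
```

>>> arm_command:
  commands:
    - {"tx": 0, "ty": 0.01, "tz": 0.1, "twist": 0}
    - {"tx": 0, "ty": 0.01, "tz": 0.22, "twist": 0}
    - {"tx": 0, "ty": 0.01, "tz": 0.34, "twist": 0}
    - {"tx": 0, "ty": 0.01, "tz": 0.46, "twist": 0}
    - {"tx": 0, "ty": 0.01, "tz": 0.56, "twist": 0}
    - {"tx": 0, "ty": 0.01, "tz": 0.62, "twist": 0}
    - {"tx": 0, "ty": 0.01, "tz": 0.645, "twist": 0}
    - {"tx": 0, "ty": 0.01, "tz": 0.657, "twist": 0}

```text
t: 26.97
eef_pos: [0.6167, -0.0348, 0.0447]
ee_rot: [3.113, 0.322, 3.007]
force: [-12.8, 1.4, 22.6]
width: 0.0342
gripper_force: 15.1
```

>>> arm_command:
  commands:
    - {"tx": 0, "ty": 0, "tz": 0, "twist": 0}
    - {"tx": 0, "ty": 0, "tz": 0, "twist": 0}
    - {"tx": 0, "ty": 0, "tz": 0, "twist": 0}
    - {"tx": 0, "ty": 0, "tz": 0, "twist": 0}
    - {"tx": 0, "ty": 0, "tz": 0, "twist": 0}
    - {"tx": 0, "ty": 0, "tz": -0.1, "twist": 0}
    - {"tx": 0, "ty": 0, "tz": -0.25, "twist": 0}
    - {"tx": 0, "ty": 0, "tz": -0.4, "twist": 0}
  claw: 0.75

```text
t: 27.63
eef_pos: [0.5846, -0.0307, 0.1403]
ee_rot: [3.11, 0.32, 3.009]
force: [1.8, -0.0, 0.7]
width: 0.0661
gripper_force: 0.0
```

```bash
python3 - <<'E'
from h import *
s=get_state(); print(s['force'],s['width'])
go((.50,-.03,.28))
E
```

```text
[ 1.79145821 -0.04683331  0.72341417] 0.06612327960686086
pos [ 0.5846 -0.0307  0.1403] z_t [ 0.316 -0.011 -0.949] y_t [0.122 0.992 0.03 ] share [ 0.143 -0.022 -0.637] twist 0.0 q [ 0.35  0.11 -0.68  0.26 -0.49 -2.26]
```

>>> arm_command:
  commands:
    - {"tx": 0.02, "ty": 0, "tz": -0.15, "twist": 0}
    - {"tx": 0.06, "ty": 0, "tz": -0.3, "twist": 0}
    - {"tx": 0.11, "ty": 0, "tz": -0.45, "twist": 0}
    - {"tx": 0.15, "ty": 0, "tz": -0.58, "twist": -0.039}
    - {"tx": 0.15, "ty": 0, "tz": -0.64, "twist": -0.078}
    - {"tx": 0.15, "ty": 0, "tz": -0.64, "twist": -0.117}
    - {"tx": 0.15, "ty": 0, "tz": -0.64, "twist": -0.156}
    - {"tx": 0.15, "ty": 0, "tz": -0.64, "twist": -0.195}

```text
t: 28.3
eef_pos: [0.4994, -0.0247, 0.2811]
ee_rot: [-2.973, 0.282, -2.627]
force: [0.4, -0.4, -1.0]
width: 0.066
gripper_force: 0.0
```

>>> arm_command:
  commands:
    - {"tx": 0, "ty": 0, "tz": 0, "twist": -0.039}
    - {"tx": 0, "ty": 0, "tz": 0, "twist": -0.078}
    - {"tx": 0, "ty": 0, "tz": 0, "twist": -0.117}
    - {"tx": 0, "ty": 0, "tz": 0, "twist": -0.156}
    - {"tx": 0, "ty": 0, "tz": 0, "twist": -0.195}
    - {"tx": 0, "ty": 0, "tz": 0, "twist": -0.234}
    - {"tx": 0, "ty": 0, "tz": 0, "twist": -0.273}
    - {"tx": 0, "ty": 0, "tz": 0, "twist": -0.312}

```text
t: 28.97
eef_pos: [0.4994, -0.0249, 0.2803]
ee_rot: [-2.817, 0.02, -1.667]
force: [-0.1, 0.2, 0.8]
width: 0.0657
gripper_force: 0.0
```

>>> arm_command:
  commands:
    - {"tx": 0, "ty": 0, "tz": 0, "twist": -0.039}
    - {"tx": 0, "ty": 0, "tz": 0, "twist": -0.078}
    - {"tx": 0, "ty": 0, "tz": 0, "twist": -0.117}
    - {"tx": 0, "ty": 0, "tz": 0, "twist": -0.156}
    - {"tx": 0, "ty": 0, "tz": 0, "twist": -0.195}
    - {"tx": 0, "ty": 0, "tz": 0, "twist": -0.234}
    - {"tx": 0, "ty": 0, "tz": 0, "twist": -0.273}
    - {"tx": 0, "ty": 0, "tz": 0, "twist": -0.312}

```text
t: 29.63
eef_pos: [0.4994, -0.0249, 0.2803]
ee_rot: [-2.939, -0.257, -0.717]
force: [0.5, 0.1, 0.5]
width: 0.0659
gripper_force: 0.0
```

```bash
python3 - <<'E'
from h import *
s=get_state(); print(s['force'],s['width'],s['t'])
go((.5525,-.0295,.235),(.135,.991,0))
E
```

```text
[0.46033375 0.06175379 0.47607653] 0.06591335662661166 29.6333
pos [ 0.4994 -0.0249  0.2803] z_t [ 0.32  -0.012 -0.947] y_t [-0.605 -0.772 -0.195] share [ 0.121 -0.079  0.24 ] twist -0.1783 q [ 0.46 -0.18 -0.6   0.2  -0.88  0.31]
```

>>> arm_command:
  commands:
    - {"tx": 0, "ty": 0, "tz": 0, "twist": -0.039}
    - {"tx": 0, "ty": 0, "tz": 0, "twist": -0.078}
    - {"tx": 0.03, "ty": -0.02, "tz": 0.06, "twist": -0.117}
    - {"tx": 0.06, "ty": -0.04, "tz": 0.12, "twist": -0.156}
    - {"tx": 0.1, "ty": -0.06, "tz": 0.2, "twist": -0.178}
    - {"tx": 0.133, "ty": -0.071, "tz": 0.28, "twist": -0.178}
    - {"tx": 0.133, "ty": -0.071, "tz": 0.284, "twist": -0.178}
    - {"tx": 0.133, "ty": -0.071, "tz": 0.284, "twist": -0.178}

```text
t: 30.3
eef_pos: [0.5568, -0.0339, 0.2234]
ee_rot: [-3.109, -0.321, -0.144]
force: [-1.1, 0.3, -0.4]
width: 0.0653
gripper_force: 0.0
```

```bash
python3 - <<'E'
from h import *
s=get_state(); print(s['force'],s['width'],s['t'])
grab_frame('wrist')
for r in regions_of('block','wrist')[:1]: print(r['score'],r['rect'])
print(proj('wrist',(.62,-.036,.066)))
go((.618,-.0354,.0455),(.135,.991,0))
E
```

```text
[-1.09815996  0.29520767 -0.35457389] 0.06531610383158301 30.3
0.94 [267.8, 159.3, 297.6, 215.3]
[283.03927327 183.90049744]
pos [ 0.5571 -0.0335  0.2253] z_t [ 0.32  -0.012 -0.947] y_t [-0.132 -0.991 -0.032] share [ 0.001 -0.002  0.759] twist -0.0023 q [ 0.38 -0.03 -0.59  0.2  -0.72  0.92]
```

```bash
python3 - <<'E'
from h import *
s=get_state();R=Rn.from_euler('xyz',s['ee_rot']).as_matrix()
C=np.array(calibration('wrist')['extrinsics'])[:3,3]
print('cam in tool',R.T@(C-s['eef_pos']))
ex=np.array([np.cos(-.069),np.sin(-.069),0]);O=np.array([.628,-.085,0])
for t in (s['eef_pos'],np.array([.618,-.0354,.0455])):
    w=C-s['eef_pos']+t; print('eng x,z',(w-O)@ex,w[2],'cover x there',.105-(w[2]-.072)*.54)
E
```

```text
cam in tool [ 0.07264859 -0.0007703  -0.15833163]
eng x,z -0.05615618365810984 0.3984741284501261 cover x there -0.0712960293630681
eng x,z 0.004703246684969719 0.21866143161113916 cover x there 0.025802826929984854
```

>>> arm_command:
  commands:
    - {"tx": -0.045, "ty": 0, "tz": 0.0, "twist": 0}
    - {"tx": -0.045, "ty": 0, "tz": 0.1, "twist": 0}
    - {"tx": -0.045, "ty": 0, "tz": 0.2, "twist": 0}
    - {"tx": -0.045, "ty": 0, "tz": 0.32, "twist": 0}
    - {"tx": -0.045, "ty": 0, "tz": 0.44, "twist": 0}
    - {"tx": -0.045, "ty": 0, "tz": 0.55, "twist": 0}
    - {"tx": -0.045, "ty": 0, "tz": 0.61, "twist": 0}
    - {"tx": -0.045, "ty": 0, "tz": 0.65, "twist": 0}

```text
t: 31.07
eef_pos: [0.5985, -0.0336, 0.0664]
ee_rot: [-3.108, -0.323, -0.142]
force: [-1.1, -1.0, 0.5]
width: 0.0657
gripper_force: 0.0
```

```bash
python3 - <<'E'
from h import *
s=get_state(); print(s['force'],s['width'],s['t'])
grab_frame('side')
print([(r['score'],r['uv']) for r in spot_point('stay_knob','side')[:1]])
go((.606,-.034,.0455),(.135,.991,0))
E
```

```text
[-1.08889727 -0.9654244   0.52468544] 0.06570851669399126 31.0667
[(0.56, [276.1, 148.5])]
pos [ 0.598  -0.0342  0.0665] z_t [ 0.318 -0.013 -0.948] y_t [-0.132 -0.991 -0.031] share [ 0.003 -0.003  0.09 ] twist -0.0021 q [ 0.3   0.24 -0.81  0.47 -0.24  0.69]
```

>>> arm_command:
  commands:
    - {"tx": 0, "ty": 0, "tz": 0.02, "twist": 0}
    - {"tx": 0, "ty": 0, "tz": 0.04, "twist": 0}
    - {"tx": 0, "ty": 0, "tz": 0.06, "twist": 0}
    - {"tx": 0, "ty": 0, "tz": 0.075, "twist": 0}
    - {"tx": 0, "ty": 0, "tz": 0.085, "twist": 0}
    - {"tx": 0, "ty": 0, "tz": 0.085, "twist": 0}
    - {"tx": 0, "ty": 0, "tz": 0.085, "twist": 0}
    - {"tx": 0, "ty": 0, "tz": 0.085, "twist": 0}

```text
t: 31.83
eef_pos: [0.6061, -0.0343, 0.0487]
ee_rot: [-3.108, -0.326, -0.143]
force: [0.7, -0.4, -0.1]
width: 0.0659
gripper_force: 0.0
```

>>> arm_command:
  commands:
    - {"tx": 0, "ty": 0, "tz": 0, "twist": 0}
    - {"tx": 0, "ty": 0, "tz": 0, "twist": 0}
    - {"tx": 0, "ty": 0, "tz": 0, "twist": 0}
    - {"tx": 0, "ty": 0, "tz": 0, "twist": 0}
    - {"tx": 0, "ty": 0, "tz": 0, "twist": 0}
    - {"tx": 0, "ty": 0, "tz": 0, "twist": 0}
    - {"tx": 0, "ty": 0, "tz": 0, "twist": 0}
    - {"tx": 0, "ty": 0, "tz": 0, "twist": 0}
  claw: 0
  grip_force: 20

```text
t: 32.5
eef_pos: [0.6055, -0.0343, 0.0472]
ee_rot: [-3.108, -0.324, -0.143]
force: [-0.3, 0.2, 0.5]
width: 0.0339
gripper_force: 19.9
```

>>> arm_command:
  commands:
    - {"tx": 0, "ty": 0, "tz": -0.04, "twist": 0}
    - {"tx": 0, "ty": 0, "tz": -0.1, "twist": 0}
    - {"tx": 0, "ty": 0, "tz": -0.18, "twist": 0}
    - {"tx": 0, "ty": 0, "tz": -0.28, "twist": 0}
    - {"tx": 0, "ty": 0, "tz": -0.38, "twist": 0}
    - {"tx": 0, "ty": 0, "tz": -0.48, "twist": 0}
    - {"tx": 0, "ty": 0, "tz": -0.58, "twist": 0}
    - {"tx": 0, "ty": 0, "tz": -0.64, "twist": 0}

```text
t: 33.17
eef_pos: [0.5542, -0.0321, 0.2013]
ee_rot: [-3.107, -0.326, -0.143]
force: [0.8, 0.0, -0.3]
width: 0.0343
gripper_force: 19.9
```

```bash
python3 - <<'E'
from h import *
s=get_state(); print(s['force'],s['width'],s['gripper_force'])
go((.505,.255,.19))
E
```

```text
[ 0.81151699  0.02557277 -0.29199586] 0.034273043913281835 19.85043615102768
pos [ 0.5542 -0.0321  0.2013] z_t [ 0.321 -0.011 -0.947] y_t [-0.132 -0.991 -0.033] share [-0.354 -1.11  -0.033] twist 0.0 q [ 0.38 -0.01 -0.65  0.22 -0.65  0.9 ]
```

>>> arm_command:
  commands:
    - {"tx": -0.04, "ty": -0.1, "tz": -0.03, "twist": 0}
    - {"tx": -0.08, "ty": -0.25, "tz": -0.03, "twist": 0}
    - {"tx": -0.13, "ty": -0.4, "tz": -0.03, "twist": 0}
    - {"tx": -0.18, "ty": -0.55, "tz": -0.03, "twist": 0}
    - {"tx": -0.23, "ty": -0.7, "tz": -0.03, "twist": 0}
    - {"tx": -0.28, "ty": -0.84, "tz": -0.03, "twist": 0}
    - {"tx": -0.32, "ty": -0.95, "tz": -0.03, "twist": 0}
    - {"tx": -0.35, "ty": -1, "tz": -0.03, "twist": 0}

```text
t: 33.83
eef_pos: [0.5024, 0.2305, 0.1858]
ee_rot: [-3.108, -0.324, -0.141]
force: [0.8, 0.2, -0.4]
width: 0.034
gripper_force: 19.8
```

```bash
python3 - <<'E'
from h import *
s=get_state(); print(s['force'],s['width'],s['q'])
go((.505,.26,.0175));go((.505,.26,.06))
grab_frame('wrist'); grab_frame('top')
for n,z in(('cork_pad',.0),('block',.18)):
  for c in('wrist','top'):
    for r in spot_point(n,c)[:1]: print(n,c,r['score'],atz(c,r['uv'],z))
E
```

```text
[ 0.8056152   0.24001867 -0.4332485 ] 0.03402650783624544 [ 0.95048725  0.02998329 -0.71830584  0.43517654 -0.68548077  0.16493915]
pos [0.5024 0.2305 0.1858] z_t [ 0.32  -0.011 -0.947] y_t [-0.129 -0.991 -0.032] share [-0.22  -0.097  0.64 ] twist 0.0 q [ 0.95  0.03 -0.72  0.44 -0.69  0.16]
pos [0.5024 0.2305 0.1858] z_t [ 0.32  -0.011 -0.947] y_t [-0.129 -0.991 -0.032] share [-0.166 -0.102  0.479] twist 0.0 q [ 0.95  0.03 -0.72  0.44 -0.69  0.16]
cork_pad wrist 0.58 [0.49589651 0.27259345 0.        ]
cork_pad top 0.67 [0.50457721 0.26965468 0.        ]
block wrist 0.75 [0.51258662 0.22434711 0.18      ]
block top 0.52 [0.51699229 0.21053934 0.18      ]
```

>>> arm_command:
  commands:
    - {"tx": -0.03, "ty": -0.04, "tz": 0.06, "twist": 0}
    - {"tx": -0.06, "ty": -0.08, "tz": 0.14, "twist": 0}
    - {"tx": -0.1, "ty": -0.1, "tz": 0.22, "twist": 0}
    - {"tx": -0.13, "ty": -0.1, "tz": 0.3, "twist": 0}
    - {"tx": -0.15, "ty": -0.1, "tz": 0.37, "twist": 0}
    - {"tx": -0.16, "ty": -0.1, "tz": 0.42, "twist": 0}
    - {"tx": -0.17, "ty": -0.1, "tz": 0.46, "twist": 0}
    - {"tx": -0.17, "ty": -0.1, "tz": 0.48, "twist": 0}

```text
t: 34.8
eef_pos: [0.5041, 0.2546, 0.0579]
ee_rot: [-3.11, -0.322, -0.144]
force: [0.1, -0.4, -0.7]
width: 0.0342
gripper_force: 19.8
```

```bash
python3 - <<'E'
from h import *
s=get_state(); print(s['force'],s['width'],s['q'])
go((.505,.258,.0175))
E
```

```text
[ 0.14701921 -0.4150142  -0.69423935] 0.0341991141210665 [ 0.83260987  0.2175007  -0.96671213  0.96556442 -0.30175476 -0.31783834]
pos [0.5041 0.2546 0.0579] z_t [ 0.318 -0.014 -0.948] y_t [-0.133 -0.991 -0.03 ] share [-0.05  -0.009  0.154] twist 0.0 q [ 0.83  0.22 -0.97  0.97 -0.3  -0.32]
```

```bash
python3 - <<'E'
from h import *
go((.508,.293,.03));go((.508,.293,.017))
E
```

```text
pos [0.5041 0.2546 0.0579] z_t [ 0.318 -0.014 -0.948] y_t [-0.133 -0.991 -0.03 ] share [-0.042 -0.151  0.109] twist 0.0 q [ 0.83  0.22 -0.97  0.97 -0.3  -0.32]
pos [0.5041 0.2546 0.0579] z_t [ 0.318 -0.014 -0.948] y_t [-0.133 -0.991 -0.03 ] share [-0.058 -0.149  0.158] twist 0.0 q [ 0.83  0.22 -0.97  0.97 -0.3  -0.32]
```

>>> arm_command:
  commands:
    - {"tx": 0, "ty": -0.05, "tz": 0, "twist": 0}
    - {"tx": 0, "ty": -0.1, "tz": 0, "twist": 0}
    - {"tx": -0.01, "ty": -0.15, "tz": 0.02, "twist": 0}
    - {"tx": -0.02, "ty": -0.15, "tz": 0.05, "twist": 0}
    - {"tx": -0.03, "ty": -0.15, "tz": 0.08, "twist": 0}
    - {"tx": -0.042, "ty": -0.15, "tz": 0.1, "twist": 0}
    - {"tx": -0.042, "ty": -0.15, "tz": 0.11, "twist": 0}
    - {"tx": -0.042, "ty": -0.15, "tz": 0.11, "twist": 0}

```text
t: 35.47
eef_pos: [0.5089, 0.2929, 0.0308]
ee_rot: [-3.109, -0.323, -0.145]
force: [1.1, 0.1, -0.0]
width: 0.0339
gripper_force: 19.9
```

```bash
python3 - <<'E'
from h import *
s=get_state(); print(s['force'],s['width'],s['q'])
go((.508,.293,.017))
grab_frame('side'); grab_frame('top')
for c in('side','top'):
  b=regions_of('block',c)[:1]; k=regions_of('cork_pad',c)[:1]
  print(c,[r['rect'] for r in b+k])
E
```

```text
[ 1.1314168   0.08892031 -0.04981198] 0.033937280505872594 [ 0.78696119  0.28941857 -0.97103367  1.22713648 -0.2527476  -0.54540686]
pos [0.5089 0.2929 0.0308] z_t [ 0.319 -0.014 -0.948] y_t [-0.134 -0.991 -0.031] share [-0.021  0.002  0.051] twist 0.0 q [ 0.79  0.29 -0.97  1.23 -0.25 -0.55]
side [[278.2, 286.9, 284.4, 306.3], [278.9, 282.7, 327.7, 325.4]]
top [[175.9, 206.2, 183.5, 219.8], [168.2, 203.2, 204.0, 235.4]]
```

>>> arm_command:
  commands:
    - {"tx": -0.005, "ty": 0, "tz": 0.012, "twist": 0}
    - {"tx": -0.01, "ty": 0, "tz": 0.022, "twist": 0}
    - {"tx": -0.013, "ty": 0, "tz": 0.03, "twist": 0}
    - {"tx": -0.015, "ty": 0, "tz": 0.038, "twist": 0}
    - {"tx": -0.017, "ty": 0, "tz": 0.042, "twist": 0}
    - {"tx": -0.019, "ty": 0, "tz": 0.046, "twist": 0}
    - {"tx": -0.02, "ty": 0, "tz": 0.05, "twist": 0}
    - {"tx": -0.02, "ty": 0, "tz": 0.05, "twist": 0}

```text
t: 36.43
eef_pos: [0.5078, 0.2951, 0.0178]
ee_rot: [-3.108, -0.324, -0.143]
force: [-0.1, -0.1, -0.3]
width: 0.0339
gripper_force: 19.9
```

>>> arm_command:
  commands:
    - {"tx": 0, "ty": 0, "tz": 0.002, "twist": 0}
    - {"tx": 0, "ty": 0, "tz": 0.004, "twist": 0}
    - {"tx": -0.001, "ty": 0, "tz": 0.006, "twist": 0}
    - {"tx": -0.001, "ty": 0, "tz": 0.008, "twist": 0}
    - {"tx": -0.002, "ty": 0, "tz": 0.009, "twist": 0}
    - {"tx": -0.002, "ty": 0, "tz": 0.01, "twist": 0}
    - {"tx": -0.002, "ty": 0, "tz": 0.01, "twist": 0}
    - {"tx": -0.002, "ty": 0, "tz": 0.01, "twist": 0}

```text
t: 37.1
eef_pos: [0.5082, 0.2952, 0.017]
ee_rot: [-3.107, -0.326, -0.143]
force: [-12.0, -3.8, 19.6]
width: 0.0344
gripper_force: 20.1
```

Contact. Release and retract along the tool axis.

>>> arm_command:
  commands:
    - {"tx": 0, "ty": 0, "tz": -0.004, "twist": 0}
    - {"tx": 0, "ty": 0, "tz": -0.004, "twist": 0}
    - {"tx": 0, "ty": 0, "tz": -0.004, "twist": 0}
    - {"tx": 0, "ty": 0, "tz": -0.004, "twist": 0}
    - {"tx": 0, "ty": 0, "tz": -0.004, "twist": 0}
    - {"tx": 0, "ty": 0, "tz": -0.03, "twist": 0}
    - {"tx": 0, "ty": 0, "tz": -0.12, "twist": 0}
    - {"tx": 0, "ty": 0, "tz": -0.22, "twist": 0}
  claw: 0.7

```text
t: 37.77
eef_pos: [0.5023, 0.2936, 0.0534]
ee_rot: [-3.112, -0.334, -0.146]
force: [3.1, 0.4, 1.6]
width: 0.0612
gripper_force: 0.0
```

>>> arm_command:
  commands:
    - {"tx": 0, "ty": 0, "tz": -0.12, "twist": 0}
    - {"tx": 0, "ty": 0, "tz": -0.25, "twist": 0}
    - {"tx": 0, "ty": 0, "tz": -0.38, "twist": 0}
    - {"tx": 0, "ty": 0.05, "tz": -0.52, "twist": 0}
    - {"tx": 0, "ty": 0.15, "tz": -0.66, "twist": 0}
    - {"tx": 0, "ty": 0.25, "tz": -0.76, "twist": 0}
    - {"tx": 0, "ty": 0.35, "tz": -0.84, "twist": 0}
    - {"tx": 0, "ty": 0.45, "tz": -0.9, "twist": 0}
  claw: 0

```text
t: 38.43
eef_pos: [0.4129, 0.1869, 0.2654]
ee_rot: [-3.107, -0.337, -0.145]
force: [-0.1, -0.2, 1.0]
width: 0.0136
gripper_force: 0.0
```

```bash
python3 - <<'E'
from h import *
s=get_state(); print(s['force'],s['width'],s['q'],s['eef_pos'])
im=save('side','s6.png'); grab_frame('top')
for c in('side','top'):
  for n in('block','cork_pad'):
    for r in regions_of(n,c)[:1]: print(c,n,r['score'],r['rect'])
  print([(r['score'],r['uv']) for r in spot_point('stay_knob',c)[:2]])
print(proj('side',(.52,.29,.02)))
ex=np.array([np.cos(-.069),np.sin(-.069),0]); ey=np.array([-ex[1],ex[0],0]);O=np.array([.628,-.085,0])
H=O+.105*ex+[0,0,.072]; K=H-.097*ex-.176*ey+[0,0,.05]; print('knob',K)
go((.55,-.05,.35),(.069,.998,0))
cv2.imwrite('pics/s6c.png',cv2.resize(im[130:340,200:370,::-1],None,fx=2.8,fy=2.8))
E
```

```text
[-0.0544201  -0.23534041  0.99194777] 0.013586912993865519 [ 1.12986326 -0.24259541 -0.7451084   0.38073547 -0.96653663  0.09997981] [0.41291834 0.18687108 0.26540014]
side block 0.67 [278.2, 290.5, 302.9, 313.2]
side cork_pad 0.73 [276.1, 282.7, 325.7, 325.2]
[(0.66, [275.0, 148.9]), (0.58, [289.6, 148.8])]
top block 0.6 [173.7, 208.5, 185.6, 225.5]
top cork_pad 0.8 [167.0, 204.4, 205.1, 243.9]
[(0.72, [360.3, 181.9])]
[293.26612733 302.15096172]
knob [ 0.6238466  -0.26113276  0.122     ]
pos [0.4136 0.1877 0.2628] z_t [ 0.33  -0.017 -0.944] y_t [-0.134 -0.991 -0.029] share [ 0.754  0.859 -0.133] twist -0.0226 q [ 1.13 -0.24 -0.75  0.38 -0.96  0.1 ]
```

View pics/s6c.png

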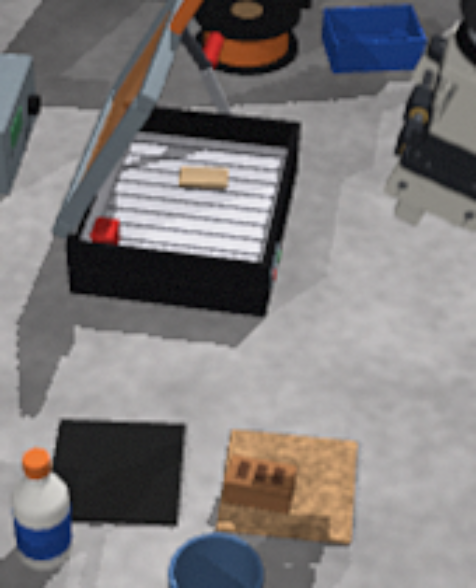

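```bash
cat >> h.py <<'E'
ex=np.array([np.cos(-.069),np.sin(-.069),0]); ey=np.array([-ex[1],ex[0],0]);O=np.array([.628,-.085,0])
def E(x,y,z): return O+x*ex+y*ey+np.array([0,0,z])
E
python3 - <<'E_'
from h import *
go(E(-.09,-.197,.28),ex); print(E(-.09,-.197,.28),E(-.015,-.197,.095))
E_
```

```text
pos [0.4136 0.1877 0.2628] z_t [ 0.33  -0.017 -0.944] y_t [-0.134 -0.991 -0.029] share [0.689 1.773 0.113] twist 0.4781 q [ 1.13 -0.24 -0.75  0.38 -0.96  0.1 ]
[ 0.52463194 -0.27532615  0.28      ] [ 0.59945348 -0.28049705  0.095     ]
```

>>> arm_command:
  commands:
    - {"tx": 0.03, "ty": 0.12, "tz": 0, "twist": 0.03}
    - {"tx": 0.07, "ty": 0.26, "tz": 0, "twist": 0.06}
    - {"tx": 0.12, "ty": 0.4, "tz": 0, "twist": 0.09}
    - {"tx": 0.17, "ty": 0.54, "tz": 0.01, "twist": 0.12}
    - {"tx": 0.22, "ty": 0.68, "tz": 0.01, "twist": 0.15}
    - {"tx": 0.27, "ty": 0.8, "tz": 0.02, "twist": 0.18}
    - {"tx": 0.31, "ty": 0.9, "tz": 0.03, "twist": 0.21}
    - {"tx": 0.35, "ty": 1, "tz": 0.03, "twist": 0.24}

```text
t: 39.5
eef_pos: [0.4645, -0.074, 0.2767]
ee_rot: [-2.885, -0.22, -0.927]
force: [0.7, 0.8, -0.2]
width: 0.0002
gripper_force: 0.0
```

```bash
python3 - <<'E_'
from h import *
go(E(-.09,-.197,.26),ex)
E_
```

```text
pos [ 0.4645 -0.074   0.2767] z_t [ 0.33  -0.016 -0.944] y_t [-0.74  -0.625 -0.248] share [0.755 0.341 0.155] twist 0.2363 q [ 0.38 -0.25 -0.65  0.18 -0.87  0.2 ]
```

>>> arm_command:
  commands:
    - {"tx": 0.1, "ty": 0.04, "tz": 0.02, "twist": 0.035}
    - {"tx": 0.22, "ty": 0.1, "tz": 0.04, "twist": 0.07}
    - {"tx": 0.35, "ty": 0.16, "tz": 0.07, "twist": 0.1}
    - {"tx": 0.48, "ty": 0.22, "tz": 0.1, "twist": 0.135}
    - {"tx": 0.6, "ty": 0.27, "tz": 0.12, "twist": 0.17}
    - {"tx": 0.7, "ty": 0.31, "tz": 0.14, "twist": 0.2}
    - {"tx": 0.755, "ty": 0.34, "tz": 0.155, "twist": 0.236}
    - {"tx": 0.755, "ty": 0.34, "tz": 0.155, "twist": 0.236}

```text
t: 40.17
eef_pos: [0.5265, -0.2759, 0.2584]
ee_rot: [-2.808, 0.009, -1.643]
force: [-0.4, 0.2, 0.6]
width: 0.0009
gripper_force: 0.0
```

```bash
python3 - <<'E_'
from h import *
s=get_state()
go(E(-.035,-.197,.095),ex);go(E(-.09,-.197,.1),ex)
p=s['eef_pos']-O; print('eng',p@ex,p@ey,p[2],'force',s['force'])
E_
```

```text
pos [ 0.5265 -0.2759  0.2584] z_t [ 0.327 -0.016 -0.945] y_t [-0.942  0.071 -0.327] share [0.003 0.013 0.687] twist -0.0011 q [-0.18  0.03 -0.35 -0.06 -0.86  0.14]
pos [ 0.5265 -0.2759  0.2584] z_t [ 0.327 -0.016 -0.945] y_t [-0.942  0.071 -0.327] share [0.004 0.214 0.596] twist -0.0011 q [-0.18  0.03 -0.35 -0.06 -0.86  0.14]
eng -0.08814587639817846 -0.1974493111428751 0.25840062443526074 force [-0.37167472  0.19566137  0.60075087]
```

>>> arm_command:
  commands:
    - {"tx": 0, "ty": 0, "tz": 0.1, "twist": 0}
    - {"tx": 0, "ty": 0, "tz": 0.22, "twist": 0}
    - {"tx": 0, "ty": 0, "tz": 0.34, "twist": 0}
    - {"tx": 0, "ty": 0, "tz": 0.46, "twist": 0}
    - {"tx": 0, "ty": 0, "tz": 0.56, "twist": 0}
    - {"tx": 0, "ty": 0, "tz": 0.63, "twist": 0}
    - {"tx": 0, "ty": 0.01, "tz": 0.67, "twist": 0}
    - {"tx": 0, "ty": 0.01, "tz": 0.687, "twist": 0}

```text
t: 40.83
eef_pos: [0.5792, -0.2748, 0.0954]
ee_rot: [-2.808, 0.007, -1.633]
force: [-0.4, 1.3, -0.3]
width: 0.0004
gripper_force: 0.0
```

```bash
python3 - <<'E_'
from h import *
s=get_state()
p=s['eef_pos']-O; print('eng',p@ex,p@ey,p[2],'force',s['force'])
im=save('side','s7.png')
r=spot_point('stay_knob','side'); print(r[:1])
pin=np.array([-.025,.045]); k0=np.array([.008,.122])-pin; a0=np.arctan2(k0[0],k0[1]); rad=np.hypot(*k0)
for da in (0,.1,.2,.3,.4,.5,.6):
    k=pin+rad*np.array([np.sin(a0+da),np.cos(a0+da)])
    t=k-.031*np.array([.944,.327])+.018*np.array([.327,-.945])
    print(da,k); go(E(t[0],-.197,t[1]))
cv2.imwrite('pics/s7c.png',cv2.resize(im[80:230,220:370,::-1],None,fx=3.5,fy=3.5))
E_
```

```text
eng -0.035598197338822635 -0.19266296666537114 0.09541030367406675 force [-0.35260324  1.31162023 -0.27134873]
[{'uv': [276.6, 144.2], 'score': 0.46}]
0 [0.008 0.122]
pos [ 0.5801 -0.2752  0.0976] z_t [ 0.329 -0.015 -0.944] y_t [-0.942  0.06  -0.33 ] share [ 0.017 -0.069  0.036] twist 0.0 q [-0.16  0.27 -0.47 -0.08 -0.5   0.17]
0.1 [0.01552231 0.11832082]
pos [ 0.5801 -0.2752  0.0976] z_t [ 0.329 -0.015 -0.944] y_t [-0.942  0.06  -0.33 ] share [ 0.017 -0.093  0.06 ] twist 0.0 q [-0.16  0.27 -0.47 -0.08 -0.5   0.17]
0.2 [0.02263974 0.11390904]
pos [ 0.5801 -0.2752  0.0976] z_t [ 0.329 -0.015 -0.944] y_t [-0.942  0.06  -0.33 ] share [ 0.017 -0.114  0.086] twist 0.0 q [-0.16  0.27 -0.47 -0.08 -0.5   0.17]
0.3 [0.02928116 0.10880874]
pos [ 0.5801 -0.2752  0.0976] z_t [ 0.329 -0.015 -0.944] y_t [-0.942  0.06  -0.33 ] share [ 0.018 -0.132  0.114] twist 0.0 q [-0.16  0.27 -0.47 -0.08 -0.5   0.17]
0.4 [0.03538023 0.10307089]
pos [ 0.5801 -0.2752  0.0976] z_t [ 0.329 -0.015 -0.944] y_t [-0.942  0.06  -0.33 ] share [ 0.018 -0.148  0.143] twist 0.0 q [-0.16  0.27 -0.47 -0.08 -0.5   0.17]
0.5 [0.04087599 0.09675281]
pos [ 0.5801 -0.2752  0.0976] z_t [ 0.329 -0.015 -0.944] y_t [-0.942  0.06  -0.33 ] share [ 0.018 -0.16   0.175] twist 0.0 q [-0.16  0.27 -0.47 -0.08 -0.5   0.17]
0.6 [0.04571355 0.08991764]
pos [ 0.5801 -0.2752  0.0976] z_t [ 0.329 -0.015 -0.944] y_t [-0.942  0.06  -0.33 ] share [ 0.018 -0.169  0.207] twist 0.0 q [-0.16  0.27 -0.47 -0.08 -0.5   0.17]
```

View pics/s7c.png

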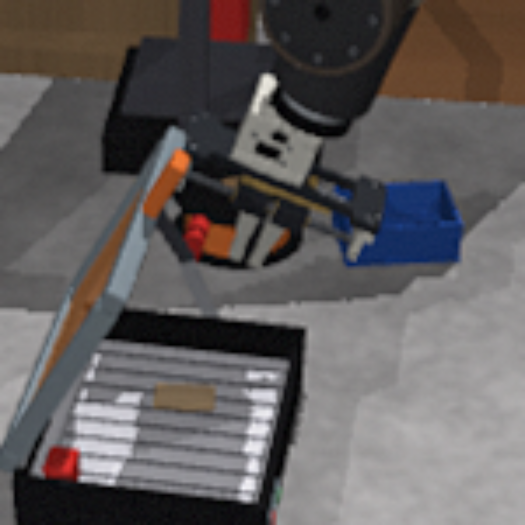

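>>> arm_command:
  commands:
    - {"tx": 0.017, "ty": -0.04, "tz": 0.02, "twist": 0}
    - {"tx": 0.017, "ty": -0.069, "tz": 0.036, "twist": 0}
    - {"tx": 0.017, "ty": -0.093, "tz": 0.06, "twist": 0}
    - {"tx": 0.017, "ty": -0.114, "tz": 0.086, "twist": 0}
    - {"tx": 0.018, "ty": -0.132, "tz": 0.114, "twist": 0}
    - {"tx": 0.018, "ty": -0.148, "tz": 0.143, "twist": 0}
    - {"tx": 0.018, "ty": -0.165, "tz": 0.175, "twist": 0}
    - {"tx": 0.018, "ty": -0.18, "tz": 0.2, "twist": 0}

```text
t: 41.6
eef_pos: [0.6371, -0.2832, 0.0641]
ee_rot: [-2.808, 0.007, -1.634]
force: [-11.1, -0.7, 1.2]
width: 0.0007
gripper_force: 5.0
```

```bash
python3 - <<'E_'
from h import *
s=get_state()
p=s['eef_pos']-O; print('eng',p@ex,p@ey,p[2],'force',s['force'])
im=save('side','s8.png');grab_frame('top')
for c in('side','top'): print(c,[(round(r['score'],2),r['uv']) for r in spot_point('stay_knob',c)[:2]],[proj(c,E(*k)) for k in((.008,-.176,.122),(.035,-.176,.103),(.046,-.176,.09))])
E_
```

```text
eng 0.022757293145303514 -0.19713316697313935 0.06405044949455345 force [-11.10512621  -0.70559899   1.23444975]
side [] [array([275.42807302, 148.37535984]), array([267.23018626, 152.49799151]), array([263.94073407, 155.51108708])]
top [(0.45, [359.9, 173.9])] [array([360.77710487, 182.78301997]), array([360.29052728, 174.42568151]), array([359.79521687, 171.28398837])]
```

>>> arm_command:
  commands:
    - {"tx": 0, "ty": -0.02, "tz": 0.02, "twist": 0}
    - {"tx": 0, "ty": -0.035, "tz": 0.035, "twist": 0}
    - {"tx": 0, "ty": -0.05, "tz": 0.05, "twist": 0}
    - {"tx": 0, "ty": -0.06, "tz": 0.06, "twist": 0}
    - {"tx": 0, "ty": -0.06, "tz": 0.06, "twist": 0}
    - {"tx": 0, "ty": -0.06, "tz": 0.06, "twist": 0}
    - {"tx": 0, "ty": -0.03, "tz": 0.03, "twist": 0}
    - {"tx": 0, "ty": 0.02, "tz": 0.0, "twist": 0}

```text
t: 42.47
eef_pos: [0.6353, -0.2836, 0.0646]
ee_rot: [-2.802, 0.005, -1.633]
force: [0.8, 0.5, 1.1]
width: 0.0008
gripper_force: 0.0
```

```bash
python3 - <<'E_'
from h import *
s=get_state()
p=s['eef_pos']-O; print('eng',p@ex,p@ey,p[2],'force',s['force'])
im=save('side','s8.png');grab_frame('top')
for c in('side','top'): print(c,[(round(r['score'],2),r['uv']) for n in('stay_knob','tab') for r in spot_point(n,c)[:2]],[proj(c,E(*k)) for k in((.008,-.176,.122),(.035,-.176,.103),(.046,-.176,.09))])
cv2.imwrite('pics/s8c.png',cv2.resize(im[80:230,220:370,::-1],None,fx=3.5,fy=3.5))
E_
```

```text
eng 0.020987957347339735 -0.19758720600259239 0.064628708002926 force [0.76416006 0.51309004 1.14466057]
side [(0.63, [297.6, 150.1]), (0.4, [343.5, 387.1])] [array([275.42807302, 148.37535984]), array([267.23018626, 152.49799151]), array([263.94073407, 155.51108708])]
top [(0.63, [356.2, 171.3]), (0.62, [186.3, 224.2])] [array([360.77710487, 182.78301997]), array([360.29052728, 174.42568151]), array([359.79521687, 171.28398837])]
```

>>> arm_command:
  commands:
    - {"tx": 0, "ty": 0.1, "tz": -0.02, "twist": 0}
    - {"tx": 0, "ty": 0.2, "tz": -0.1, "twist": 0}
    - {"tx": 0, "ty": 0.25, "tz": -0.25, "twist": 0}
    - {"tx": 0, "ty": 0.25, "tz": -0.4, "twist": 0}
    - {"tx": 0, "ty": 0.25, "tz": -0.55, "twist": 0}
    - {"tx": 0, "ty": 0.25, "tz": -0.7, "twist": -0.035}
    - {"tx": 0, "ty": 0.25, "tz": -0.85, "twist": -0.07}
    - {"tx": 0, "ty": 0.25, "tz": -1, "twist": -0.105}
  claw: 0.7

```text
t: 43.43
eef_pos: [0.4924, -0.2755, 0.2823]
ee_rot: [-2.818, -0.104, -1.316]
force: [1.2, 0.4, -0.2]
width: 0.0484
gripper_force: 0.0
```

```bash
python3 - <<'E_'
from h import *
s=get_state(); print(s['eef_pos'],s['force'])
im=save('side','s9.png');grab_frame('top')
uv={}
for n in('tab','stay_knob'):
  for c in('side','top'):
    for r in spot_point(n,c)[:2]: print(n,c,round(r['score'],2),r['uv'])
for th in(1.075,1.05,1.0,.95,.9):
    c_,s_=np.cos(th),np.sin(th); P=E(.105-.242*c_+.009*s_,0,.072+.242*s_+.009*c_); print(th,P,proj('side',P),proj('top',P))
    go(P+.019*np.array([.33,-.016,-.944]),ey)
E_
```

```text
[ 0.49242003 -0.27545582  0.28230027] [ 1.17760808  0.37790701 -0.21848884]
tab side 0.95 [297.0, 150.3]
tab top 0.7 [301.4, 205.8]
stay_knob top 0.54 [359.9, 170.9]
1.075 [ 0.62579437 -0.08484757  0.28914241] [268.62267737 130.69020266] [305.0248346  175.47416469]
pos [ 0.4927 -0.2753  0.279 ] z_t [ 0.331 -0.015 -0.944] y_t [-0.911 -0.264 -0.315] share [-0.6   -0.699  0.203] twist -0.3941 q [-0.2  -0.03 -0.37 -0.07 -0.9   0.5 ]
1.05 [ 0.62041271 -0.08447564  0.28639456] [270.53977963 131.74944939] [304.80152225 177.61266337]
pos [ 0.4927 -0.2753  0.279 ] z_t [ 0.331 -0.015 -0.944] y_t [-0.911 -0.264 -0.315] share [-0.608 -0.677  0.206] twist -0.3941 q [-0.2  -0.03 -0.37 -0.07 -0.9   0.5 ]
1.0 [ 0.60986334 -0.08374658  0.2804987 ] [274.28768088 133.98109826] [304.35333412 181.80109082]
pos [ 0.4927 -0.2753  0.279 ] z_t [ 0.331 -0.015 -0.944] y_t [-0.911 -0.264 -0.315] share [-0.623 -0.632  0.214] twist -0.3941 q [-0.2  -0.03 -0.37 -0.07 -0.9   0.5 ]
0.95 [ 0.59962112 -0.08303874  0.2740817 ] [277.91086683 136.35682496] [303.90444959 185.85982352]
pos [ 0.4927 -0.2753  0.279 ] z_t [ 0.331 -0.015 -0.944] y_t [-0.911 -0.264 -0.315] share [-0.639 -0.587  0.225] twist -0.3941 q [-0.2  -0.03 -0.37 -0.07 -0.9   0.5 ]
0.9 [ 0.58971166 -0.0823539   0.2671596 ] [281.39831425 138.86804431] [303.45650552 189.77575596]
pos [ 0.4927 -0.2753  0.279 ] z_t [ 0.331 -0.015 -0.944] y_t [-0.911 -0.264 -0.315] share [-0.654 -0.543  0.238] twist -0.3941 q [-0.2  -0.03 -0.37 -0.07 -0.9   0.5 ]
```

```bash
python3 - <<'E_'
from h import *
grab_frame('side');grab_frame('top')
print([(n,r['uv']) for n in('side','top') for r in spot_point('tab',n)[:1]])
for th in(.72,.69,.66,.63):
    c_,s_=np.cos(th),np.sin(th); P=E(.105-.242*c_+.009*s_,0,.072+.242*s_+.009*c_); print(th,P,proj('side',P),proj('top',P))
    go(P+.016*np.array([.33,-.016,-.944]),ey);go(P+.016*np.array([.33,-.016,-.944])-.08*np.array([.33,-.016,-.944]),ey)
E_
```

```text
[('side', [298.7, 153.0]), ('top', [301.1, 203.7])]
0.72 [ 0.55716643 -0.08010471  0.23833734] [292.67651265 148.88714564] [301.87578891 202.51391882]
pos [ 0.4926 -0.2754  0.2783] z_t [ 0.329 -0.015 -0.944] y_t [-0.912 -0.265 -0.314] share [-0.706 -0.392  0.289] twist -0.3939 q [-0.2  -0.03 -0.37 -0.07 -0.9   0.5 ]
pos [ 0.4926 -0.2754  0.2783] z_t [ 0.329 -0.015 -0.944] y_t [-0.912 -0.265 -0.314] share [-0.706 -0.392 -0.031] twist -0.3939 q [-0.2  -0.03 -0.37 -0.07 -0.9   0.5 ]
0.69 [ 0.55226794 -0.07976618  0.23298321] [294.34289499 150.68459531] [301.62039028 204.40872871]
pos [ 0.4926 -0.2754  0.2783] z_t [ 0.329 -0.015 -0.944] y_t [-0.912 -0.265 -0.314] share [-0.714 -0.368  0.302] twist -0.3939 q [-0.2  -0.03 -0.37 -0.07 -0.9   0.5 ]
pos [ 0.4926 -0.2754  0.2783] z_t [ 0.329 -0.015 -0.944] y_t [-0.912 -0.265 -0.314] share [-0.715 -0.368 -0.018] twist -0.3939 q [-0.2  -0.03 -0.37 -0.07 -0.9   0.5 ]
0.66 [ 0.54753187 -0.07943887  0.22748421] [295.94396033 152.5126701 ] [301.36807926 206.23360598]
pos [ 0.4926 -0.2754  0.2783] z_t [ 0.329 -0.015 -0.944] y_t [-0.912 -0.265 -0.314] share [-0.722 -0.344  0.317] twist -0.3939 q [-0.2  -0.03 -0.37 -0.07 -0.9   0.5 ]
pos [ 0.4926 -0.2754  0.2783] z_t [ 0.329 -0.015 -0.944] y_t [-0.912 -0.265 -0.314] share [-0.723 -0.344 -0.003] twist -0.3939 q [-0.2  -0.03 -0.37 -0.07 -0.9   0.5 ]
0.63 [ 0.54296248 -0.07912308  0.22184528] [297.47830617 154.36913356] [301.11912822 207.98709828]
pos [ 0.4926 -0.2754  0.2783] z_t [ 0.329 -0.015 -0.944] y_t [-0.912 -0.265 -0.314] share [-0.73  -0.321  0.332] twist -0.3939 q [-0.2  -0.03 -0.37 -0.07 -0.9   0.5 ]
pos [ 0.4926 -0.2754  0.2783] z_t [ 0.329 -0.015 -0.944] y_t [-0.912 -0.265 -0.314] share [-0.731 -0.321  0.012] twist -0.3939 q [-0.2  -0.03 -0.37 -0.07 -0.9   0.5 ]
```

>>> arm_command:
  commands:
    - {"tx": -0.05, "ty": 0, "tz": -0.1, "twist": -0.039}
    - {"tx": -0.15, "ty": -0.05, "tz": -0.2, "twist": -0.078}
    - {"tx": -0.27, "ty": -0.12, "tz": -0.2, "twist": -0.117}
    - {"tx": -0.39, "ty": -0.19, "tz": -0.2, "twist": -0.156}
    - {"tx": -0.51, "ty": -0.25, "tz": -0.2, "twist": -0.195}
    - {"tx": -0.62, "ty": -0.3, "tz": -0.2, "twist": -0.234}
    - {"tx": -0.69, "ty": -0.34, "tz": -0.2, "twist": -0.273}
    - {"tx": -0.72, "ty": -0.35, "tz": -0.2, "twist": -0.312}

```text
t: 44.6
eef_pos: [0.5122, -0.0755, 0.3358]
ee_rot: [-3.048, -0.325, -0.332]
force: [-0.1, -0.6, -0.1]
width: 0.0611
gripper_force: 0.0
```

```bash
python3 - <<'E_'
from h import *
s=get_state(); R=Rn.from_euler('xyz',s['ee_rot']).as_matrix(); print(s['force'],s['width'])
grab_frame('side');grab_frame('top');grab_frame('wrist')
print([(n,r['uv']) for n in('side','top','wrist') for r in spot_point('tab',n)[:1]])
for th in(.69,.66,.63):
    c_,s_=np.cos(th),np.sin(th); P=E(.105-.242*c_+.009*s_,0,.072+.242*s_+.009*c_); print(th,P,proj('side',P),proj('wrist',P))
    go(P+.016*R[:,2],ey)
E_
```

```text
[-0.14435411 -0.61753087 -0.08558889] 0.06113742180591205
[('side', [243.7, 296.7]), ('top', [300.6, 203.9]), ('wrist', [286.4, 211.5])]
0.69 [ 0.55226794 -0.07976618  0.23298321] [294.34289499 150.68459531] [281.43850176 202.20213561]
pos [ 0.5115 -0.0786  0.3359] z_t [ 0.33  -0.015 -0.944] y_t [-0.307 -0.947 -0.092] share [ 0.016 -0.008  0.506] twist -0.0828 q [ 0.32 -0.18 -0.45  0.14 -0.99  0.87]
0.66 [ 0.54753187 -0.07943887  0.22748421] [295.94396033 152.5126701 ] [283.32576683 207.80630652]
pos [ 0.5115 -0.0786  0.3359] z_t [ 0.33  -0.015 -0.944] y_t [-0.307 -0.947 -0.092] share [-0.008 -0.001  0.521] twist -0.0828 q [ 0.32 -0.18 -0.45  0.14 -0.99  0.87]
0.63 [ 0.54296248 -0.07912308  0.22184528] [297.47830617 154.36913356] [285.11393257 213.03797423]
pos [ 0.5115 -0.0786  0.3359] z_t [ 0.33  -0.015 -0.944] y_t [-0.307 -0.947 -0.092] share [-0.032  0.005  0.536] twist -0.0828 q [ 0.32 -0.18 -0.45  0.14 -0.99  0.87]
```

>>> arm_command:
  commands:
    - {"tx": 0, "ty": 0, "tz": 0.06, "twist": -0.039}
    - {"tx": 0, "ty": 0, "tz": 0.15, "twist": -0.083}
    - {"tx": 0, "ty": 0, "tz": 0.25, "twist": -0.083}
    - {"tx": 0, "ty": 0, "tz": 0.35, "twist": -0.083}
    - {"tx": -0.005, "ty": 0, "tz": 0.43, "twist": -0.083}
    - {"tx": -0.01, "ty": 0, "tz": 0.48, "twist": -0.083}
    - {"tx": -0.01, "ty": 0, "tz": 0.51, "twist": -0.083}
    - {"tx": -0.01, "ty": 0, "tz": 0.525, "twist": -0.083}

```text
t: 45.57
eef_pos: [0.5525, -0.0802, 0.2103]
ee_rot: [-3.135, -0.336, -0.068]
force: [-0.7, -0.6, 0.8]
width: 0.0614
gripper_force: 0.0
```

>>> arm_command:
  commands:
    - {"tx": 0, "ty": 0, "tz": 0, "twist": 0}
    - {"tx": 0, "ty": 0, "tz": 0, "twist": 0}
    - {"tx": 0, "ty": 0, "tz": 0, "twist": 0}
    - {"tx": 0, "ty": 0, "tz": 0, "twist": 0}
    - {"tx": 0, "ty": 0, "tz": 0, "twist": 0}
    - {"tx": 0, "ty": 0, "tz": 0, "twist": 0}
    - {"tx": 0, "ty": 0, "tz": 0, "twist": 0}
    - {"tx": 0, "ty": 0, "tz": 0, "twist": 0}
  claw: 0
  grip_force: 35

```text
t: 46.23
eef_pos: [0.5527, -0.0794, 0.212]
ee_rot: [-3.135, -0.338, -0.065]
force: [-2.5, -1.4, 4.0]
width: 0.0281
gripper_force: 35.0
```

```bash
python3 - <<'E_'
from h import *
s=get_state(); print(s['force'],s['width'],s['gripper_force'],s['q'])
R=Rn.from_euler('xyz',s['ee_rot']).as_matrix(); g=s['eef_pos']-.016*R[:,2]
H=E(.105,0,.072); d=g-H; a=-(d@ex); b=d[2]; r=np.hypot(a,b); t0=np.arctan2(b,a); off=np.arctan2(.009,.242)
print('r',r,'theta',t0-off,'y',d@ey)
for th in np.arange(t0-off-.08,-.02,-.08):
    t=th+off; D=H-r*np.cos(t)*ex+np.array([0,0,r*np.sin(t)])-g+0*ey; D-= (D@ey)*ey
    print(round(th,3),np.round(R.T@D/.25,3))
E_
```

```text
[-2.46611767 -1.43532684  3.95160717] 0.028088955418513566 35.00244677066803 [ 0.28020199 -0.02084428 -0.61388496  0.17347188 -0.66349868  1.1066126 ]
r 0.24202501278738012 theta 0.6583535041449219 y 0.00032272437934554226
0.578 [-0.065  0.     0.042]
0.498 [-0.126  0.     0.09 ]
0.418 [-0.184  0.     0.142]
0.338 [-0.236  0.001  0.198]
0.258 [-0.285  0.001  0.259]
0.178 [-0.328  0.001  0.323]
0.098 [-0.366  0.002  0.39 ]
0.018 [-0.399  0.002  0.46 ]
```

>>> arm_command:
  commands:
    - {"tx": -0.032, "ty": 0, "tz": 0.02, "twist": 0}
    - {"tx": -0.065, "ty": 0, "tz": 0.042, "twist": 0}
    - {"tx": -0.096, "ty": 0, "tz": 0.065, "twist": 0}
    - {"tx": -0.126, "ty": 0, "tz": 0.09, "twist": 0}
    - {"tx": -0.156, "ty": 0, "tz": 0.115, "twist": 0}
    - {"tx": -0.184, "ty": 0, "tz": 0.142, "twist": 0}
    - {"tx": -0.21, "ty": 0.001, "tz": 0.17, "twist": 0}
    - {"tx": -0.236, "ty": 0.001, "tz": 0.198, "twist": 0}

```text
t: 46.9
eef_pos: [0.5136, -0.0766, 0.1453]
ee_rot: [-3.135, -0.339, -0.065]
force: [2.4, -4.3, 0.7]
width: 0.0274
gripper_force: 35.0
```

```bash
python3 - <<'E_'
from h import *
s=get_state(); print(s['force'],s['width'],s['gripper_force'],s['q'])
R=Rn.from_euler('xyz',s['ee_rot']).as_matrix(); g=s['eef_pos']-.016*R[:,2]
H=E(.105,0,.072); d=g-H; a=-(d@ex); b=d[2]; r=.242; t0=np.arctan2(b,a); off=np.arctan2(.009,.242)
print('r',np.hypot(a,b),'theta',t0-off,'y',d@ey,'z_t',R[:,2])
for th in (.29,.25,.2,.15,.11,.07,.04,.02,0):
    t=th+off; D=H-r*np.cos(t)*ex+np.array([0,0,r*np.sin(t)])-g; D-= (D@ey)*ey
    print(round(th,3),np.round(R.T@D/.25,3))
E_
```

```text
[ 2.36081969 -4.33909355  0.74427534] 0.02742982275456665 35.007364153862 [ 0.30833723 -0.01649489 -0.81677576  0.25916354 -0.46465497  0.98419887]
r 0.2417839480490338 theta 0.3372637191984788 y 0.00040549118185976066 z_t [ 0.33199565 -0.01478417 -0.94316505]
0.29 [-0.03   0.     0.035]
0.25 [-0.053  0.     0.066]
0.2 [-0.08   0.001  0.106]
0.15 [-0.106  0.001  0.147]
0.11 [-0.125  0.001  0.181]
0.07 [-0.142  0.001  0.215]
0.04 [-0.154  0.001  0.242]
0.02 [-0.162  0.002  0.259]
0 [-0.169  0.002  0.277]
```

>>> arm_command:
  commands:
    - {"tx": -0.025, "ty": 0, "tz": 0.03, "twist": 0}
    - {"tx": -0.045, "ty": 0, "tz": 0.057, "twist": 0}
    - {"tx": -0.065, "ty": 0, "tz": 0.084, "twist": 0}
    - {"tx": -0.083, "ty": 0, "tz": 0.11, "twist": 0}
    - {"tx": -0.1, "ty": 0.001, "tz": 0.136, "twist": 0}
    - {"tx": -0.115, "ty": 0.001, "tz": 0.162, "twist": 0}
    - {"tx": -0.128, "ty": 0.001, "tz": 0.187, "twist": 0}
    - {"tx": -0.137, "ty": 0.001, "tz": 0.205, "twist": 0}

```text
t: 47.57
eef_pos: [0.4982, -0.0755, 0.0853]
ee_rot: [-3.135, -0.338, -0.065]
force: [2.1, -5.3, 1.4]
width: 0.0278
gripper_force: 35.0
```

```bash
python3 - <<'E_'
from h import *
s=get_state(); print(s['force'],s['width'],s['gripper_force'],s['q'])
R=Rn.from_euler('xyz',s['ee_rot']).as_matrix(); g=s['eef_pos']-.016*R[:,2]
H=E(.105,0,.072); d=g-H; a=-(d@ex); b=d[2]; r=.242; t0=np.arctan2(b,a); off=np.arctan2(.009,.242)
print('r',np.hypot(a,b),'theta',t0-off,'y',d@ey,'z_t',R[:,2])
for th in (.07,.04,.02,0,-.01):
    t=th+off; D=H-r*np.cos(t)*ex+np.array([0,0,r*np.sin(t)])-g; D-= (D@ey)*ey
    print(round(th,3),np.round(R.T@D/.25,3))
E_
```

```text
[ 2.07207117 -5.33985442  1.35755049] 0.027755088211779723 35.00081241130829 [ 0.27605265  0.05195447 -1.0004602   0.4937172  -0.22246753  0.7641383 ]
r 0.24208578161993363 theta 0.08021310227474601 y 0.0004189734771555223 z_t [ 0.33109331 -0.01488108 -0.94348067]
0.07 [-0.004  0.     0.009]
0.04 [-0.016  0.     0.035]
0.02 [-0.024  0.     0.053]
0 [-0.031  0.     0.071]
-0.01 [-0.034  0.001  0.08 ]
```

>>> arm_command:
  commands:
    - {"tx": -0.006, "ty": 0, "tz": 0.012, "twist": 0}
    - {"tx": -0.011, "ty": 0, "tz": 0.023, "twist": 0}
    - {"tx": -0.016, "ty": 0, "tz": 0.034, "twist": 0}
    - {"tx": -0.02, "ty": 0, "tz": 0.045, "twist": 0}
    - {"tx": -0.024, "ty": 0, "tz": 0.054, "twist": 0}
    - {"tx": -0.028, "ty": 0, "tz": 0.062, "twist": 0}
    - {"tx": -0.031, "ty": 0, "tz": 0.07, "twist": 0}
    - {"tx": -0.032, "ty": 0, "tz": 0.073, "twist": 0}

```text
t: 48.23
eef_pos: [0.4982, -0.0758, 0.0695]
ee_rot: [-3.128, -0.326, -0.063]
force: [-35.4, 31.2, 2.7]
width: 0.0278
gripper_force: 34.9
```

```bash
python3 - <<'E_'
from h import *
s=get_state(); print(s['force'],s['width'],s['gripper_force'],s['q'])
R=Rn.from_euler('xyz',s['ee_rot']).as_matrix(); g=s['eef_pos']-.016*R[:,2]
H=E(.105,0,.072); d=g-H; a=-(d@ex); b=d[2]; r=.242; t0=np.arctan2(b,a); off=np.arctan2(.009,.242)
print('r',np.hypot(a,b),'theta',t0-off,'y',d@ey,'z_t',R[:,2],s['eef_pos'])
E_
```

```text
[-35.39798318  31.22479422   2.71463866] 0.02780099149916319 34.911664724349976 [ 0.25532082  0.08619589 -1.01713857  0.52430939 -0.17610983  0.75074447]
r 0.24052869909867067 theta 0.015352102363841179 y -2.369590498297837e-05 z_t [ 0.32041562 -0.00701276 -0.9472511 ] [ 0.49824974 -0.07581465  0.06947196]
```

>>> arm_command:
  commands:
    - {"tx": -0.002, "ty": -0.002, "tz": 0.002, "twist": 0}
    - {"tx": -0.004, "ty": -0.004, "tz": 0.004, "twist": 0}
    - {"tx": -0.006, "ty": -0.005, "tz": 0.007, "twist": 0}
    - {"tx": -0.008, "ty": -0.005, "tz": 0.01, "twist": 0}
    - {"tx": -0.008, "ty": -0.005, "tz": 0.012, "twist": 0}
    - {"tx": -0.008, "ty": -0.005, "tz": 0.014, "twist": 0}
    - {"tx": -0.008, "ty": -0.005, "tz": 0.014, "twist": 0}
    - {"tx": -0.008, "ty": -0.005, "tz": 0.014, "twist": 0}
  grip_force: 20

```text
t: 48.9
eef_pos: [0.4983, -0.0756, 0.0672]
ee_rot: [-3.127, -0.324, -0.064]
force: [-20.6, 18.1, -0.8]
width: 0.0278
gripper_force: 19.9
```

```bash
python3 - <<'E_'
from h import *
s=get_state(); print(s['force'],s['width'],s['gripper_force'],s['q'])
R=Rn.from_euler('xyz',s['ee_rot']).as_matrix(); g=s['eef_pos']-.016*R[:,2]
H=E(.105,0,.072); d=g-H; a=-(d@ex); b=d[2]; r=.242; t0=np.arctan2(b,a); off=np.arctan2(.009,.242)
print('r',np.hypot(a,b),'theta',t0-off,'y',d@ey,'z_t',R[:,2],s['eef_pos'])
im=save('side','s10.png'); im0=cv2.imread('pics/side0.png')[:,:,::-1]
cv2.imwrite('pics/s10c.png',cv2.resize(np.hstack([im0[130:260,210:340,::-1],im[130:260,210:340,::-1]]),None,fx=3,fy=3))
E_
```

```text
[-20.59412265  18.09740624  -0.78278028] 0.027821846920381813 19.937837719917297 [ 0.25401896  0.09169084 -1.0171274   0.52284456 -0.17182442  0.75262022]
r 0.24029962368922497 theta 0.0058614700769670375 y 0.00012882471195848125 z_t [ 0.31816573 -0.00560447 -0.94801854] [ 0.49834381 -0.07564822  0.06716967]
```

View pics/s10c.png

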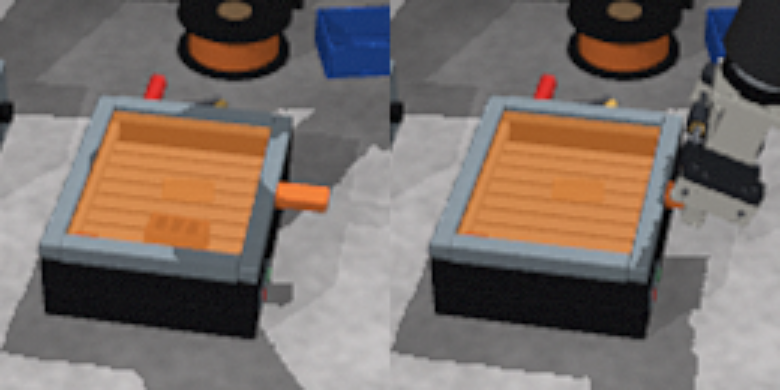

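>>> arm_command:
  commands:
    - {"tx": -0.002, "ty": -0.002, "tz": 0.002, "twist": 0}
    - {"tx": -0.004, "ty": -0.004, "tz": 0.004, "twist": 0}
    - {"tx": -0.006, "ty": -0.005, "tz": 0.007, "twist": 0}
    - {"tx": -0.008, "ty": -0.005, "tz": 0.01, "twist": 0}
    - {"tx": -0.008, "ty": -0.005, "tz": 0.012, "twist": 0}
    - {"tx": -0.008, "ty": -0.005, "tz": 0.014, "twist": 0}
    - {"tx": -0.008, "ty": -0.005, "tz": 0.014, "twist": 0}
    - {"tx": -0.008, "ty": -0.005, "tz": 0.014, "twist": 0}

```text
t: 49.62
eef_pos: [0.4988, -0.0755, 0.0661]
ee_rot: [-3.125, -0.323, -0.064]
force: [-17.8, 9.2, 20.6]
width: 0.0282
gripper_force: 20.0
```

>>> arm_command:
  commands:
    - {"tx": 0, "ty": 0, "tz": 0, "twist": 0}
    - {"tx": 0, "ty": 0, "tz": 0, "twist": 0}
    - {"tx": 0, "ty": 0, "tz": 0, "twist": 0}
    - {"tx": 0, "ty": 0, "tz": 0, "twist": 0}
    - {"tx": 0, "ty": 0, "tz": 0, "twist": 0}
    - {"tx": 0, "ty": 0, "tz": -0.05, "twist": 0}
    - {"tx": 0, "ty": 0, "tz": -0.15, "twist": 0}
    - {"tx": 0, "ty": 0, "tz": -0.28, "twist": 0}
  claw: 0.7

```text
t: 50.28
eef_pos: [0.4756, -0.0752, 0.1304]
ee_rot: [-3.125, -0.317, -0.065]
force: [1.7, -1.6, 2.0]
width: 0.0611
gripper_force: 0.0
```

>>> arm_command:
  commands:
    - {"tx": 0, "ty": 0, "tz": -0.1, "twist": 0}
    - {"tx": 0, "ty": 0, "tz": -0.2, "twist": 0}
    - {"tx": 0, "ty": 0, "tz": -0.3, "twist": 0}
    - {"tx": 0, "ty": 0, "tz": -0.4, "twist": 0}
    - {"tx": 0, "ty": 0, "tz": -0.45, "twist": 0}
    - {"tx": 0, "ty": 0, "tz": -0.45, "twist": 0}
    - {"tx": 0, "ty": 0, "tz": -0.45, "twist": 0}
    - {"tx": 0, "ty": 0, "tz": -0.45, "twist": 0}

```text
t: 50.95
eef_pos: [0.4412, -0.075, 0.2377]
ee_rot: [-3.125, -0.322, -0.065]
force: [-0.2, 0.3, -0.6]
width: 0.0612
gripper_force: 0.0
```

```bash
python3 - <<'E_'
from h import *
s=get_state(); print(s['force'],s['t'],s['width'])
im=save('side','s11.png').astype(int); t=save('top','t11.png').astype(int)
im0=cv2.imread('pics/side0.png')[:,:,::-1].astype(int); t0=cv2.imread('pics/top0.png')[:,:,::-1].astype(int)
for n,c in(('tab','side'),('tab','top'),('stay_knob','side'),('stay_knob','top')):
    print(n,c,[(round(r['score'],2),r['uv']) for r in spot_point(n,c)[:1]])
for n in('glue','mug','spool','parts_bin','rubber_pad','screwdriver','block'):
    print(n,[np.round(r['rect']) for r in boxes_of(n,'side')[:1]])
# sub-pixel shift of tab / knob patches against the first pictures
for nm,a,b,(u0,v0,u1,v1) in(('side tab',im0,im,(300,186,322,204)),('side knob',im0,im,(255,153,268,170)),('side cover front',im0,im,(225,165,305,215)),('top knob',t0,t,(345,160,372,178))):
    A=cv2.cvtColor(np.uint8(a),7)[v0:v1,u0:u1];B=cv2.cvtColor(np.uint8(b),7)
    r=cv2.matchTemplate(B[v0-8:v1+8,u0-8:u1+8],A,cv2.TM_CCOEFF_NORMED); _,m,_,l=cv2.minMaxLoc(r); print(nm,m,l[0]-8,l[1]-8)
E_
```

```text
[-0.24090663  0.34645798 -0.6408976 ] 50.95 0.061241720111813676
tab side [(0.96, [313.9, 195.6])]
tab top [(0.61, [298.0, 225.2])]
stay_knob side [(0.48, [262.3, 161.5])]
stay_knob top [(0.7, [358.0, 170.1])]
glue [array([206., 289., 226., 332.])]
mug [array([259., 321., 296., 376.])]
spool [array([270., 125., 309., 155.])]
parts_bin [array([315., 134., 348., 154.])]
rubber_pad [array([219., 277., 268., 320.])]
screwdriver [array([278., 283., 329., 328.])]
block [array([280., 292., 303., 315.])]
side tab 0.7633770704269409 0 0
side knob 0.9971243143081665 0 0
side cover front 0.8213621377944946 0 0
top knob 0.9985488057136536 0 0
```

```bash
python3 -c "
from station import job_done
print(job_done())"
```

```text
the job is handed in; nothing more can be done
None
```

The job is handed in at about 51 s with the block flat on the cork pad, the stay broken and the cover shut; one reading near the tab at 14.35 s came to about 158 N at the wrist, over the 120 N limit, which may count as a failure. I also briefly set the block back on the bed to re-grip it before taking it to the pad.

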